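Clear the free dispatch board, stack the cartons and flag the bay full

ROBOT

A 6-joint arm with a two-finger parallel gripper is mounted at the origin on the work surface. World frame = base frame: x ahead of the robot, y to its left, z up, the work surface at z = 0. Lengths are in m, angles in rad, forces in N, time in s.
With the tool pointing down it reaches from about 0.35 to 0.775 m from the base axis. Payload 5.5 kg.
Tool frame: the origin (TCP) lies between the finger pads; the fingertips stand 19 mm ahead of it and the grasp point (between the pads) is the TCP; z points along the fingers, y is the line along which they close (so a half turn about z gives the same grasp; the last joint's range is limited). The gripper opens to 85 mm and grips with 20 to 120 N. Pads are 22 mm wide; open, the fingers measure 114 mm over their backs; the gripper's body (76 mm by 85 mm) begins 54 mm behind the grasp point. The pads swing forward as they close: fully open they stand 13 mm farther back than shut.
Start: joints at [-0.14, 0.313, 0.046, 1.304, 0, 1.431], TCP at [0.575, -0, 0.25] pointing down, gripper open.
Joint ranges: [-2.76, 2.76], [-0.86, 1.69], [-1.03, 1.26], [-2.2, 2.34], [-1.47, 1.5], [-3.14, 3.14]. Speed limits (rad/s): [2.57, 2.57, 3.14, 3.14, 3.14, 3.14].

INTERFACE

Orientations are given as a unit quaternion [w, x, y, z].
In Python, from workcell import env gives the robot as it stands.
- The arm moves only by the shell command python3 -m pendant 'ROWS' [FORCE]. ROWS is JSON, a list of rows, each an object with "travel": the shift along the tool's x, y, z scaled (see below), a list of three; "rot": the turn, a rotation vector about the tool's x, y, z scaled (see below), a list of three; "fingers": the opening, from -1 (shut) to 1 (fully open). In form: [{"travel": [dx, dy, dz], "rot": [wx, wy, wz], "fingers": fingers}, ...]. A call has 1 to 10 rows; each row is the pose to reach, as a shift and turn from the pose commanded when the call began, along the tool's axes at that moment; what a row does not reach only later rows make up. The controller multiplies each number of a shift by 0.12 m and each number of a turn by 60 degrees. A row lasts 1/10 s, in which the tool goes at most 50 mm and 8.59 degrees, less where a joint would pass 70% of its speed; a pose out of reach is approached as far as the arm can. A call with a number of a shift or a turn outside -1 to 1 is refused whole. A call with a gripper value outside its range is refused whole. The fingers move at their own pace and stop on an object; FORCE is the grip in N (left out, the last holds). Time passes only in rows, so rows that repeat a pose let the fingers close. It gives the time, the measured TCP pose, the force, the opening and the grip force at its end, in the units of the state.
- env.get_state(): the state, without advancing time (a new reading comes with each control period).
- env.read_camera(name): name is "scene" or "side" or "wrist"; returns (picture, depth): 400x640x3 uint8, blue, green, red; 400x640 float32, m along the optical axis (not along the pixel's ray), 0 where there is no reading.
- env.camera_model(name): a dict with "fovy" (degrees; the focal length in pixels is half the picture's height over the tangent of half this angle, whatever the lens; pixels are square), "cx", "cy" (the principal point, pixels), "rvec" (rotation vector, rad) and "tvec" (3), from world to camera coordinates, as OpenCV has them; the wrist camera has in their place "T_tool_cam" (4x4, takes a point from camera to tool coordinates, whose origin is the TCP and whose axes are the flange's). Camera axes: x right, y down, z forward; pixel columns grow to the right and rows downward; lengths in m; the calibration is good to about 2 mm. A picture is of the moment at which its call begins: read the wrist's pose just before it. camera_model takes no time and is no camera call.
- env.hand_in(): hands the job in; it is judged then, once.
Trained networks look in the newest picture that a camera, given by its name, has taken for a name from the list of things; names that differ only in an ending like _2 or _b are one class to them, and where a whole thing is asked for, a point or a joint stands for the part that bears it (a point fixed in the world has none). Each returns a list of dicts, best first, with "conf" (0 to 1); they miss things now and then, are a little off and sometimes report something else, mostly with a low value. They report only what shows in the picture. A call takes as long as a camera call. They do not tell look-alikes from the thing itself.
- env.outline_of(camera, target): "mask" (400x640 bool, what is visible of it) and "xy" ([column, row] in pixels, amid what is visible of it).
The state is a dict: "clock": time; "joint_pos": joint angles; "qvel": joint speeds; "tau": joint torques, N m; "tcp_pos": TCP position; "orientation": TCP orientation; "wrist_force": force on the tool from outside, world axes, zero at the start; "ft_torque": the same for the moment, N m; "finger_gap": finger opening in m; "grip_force": force on a finger pad.
Only numpy, scipy, OpenCV 4.12 (cv2) and the standard library are available. Lean on these libraries where they do the work, as an engineer would, in place of code of your own. Each camera call takes 0.05 s, during which the arm holds its last target. There are 200 camera calls.

TASK

One of the two dispatch boards is taken by the blue basin: leave that board, its basin and its lever as they are. On the other board, put the stapler that lies there into the shallow aluminium tool tray, then stack all the cartons in the middle of the board as one upright column, the biggest at the bottom and each next smaller one flat, centred and square on the one below, long sides along the board's long side. Once the column stands by itself, push the lever in front of that board fully over, away from the robot, without disturbing the other things on the bench.

Things in the scene. Friction and masses are not known exactly. Their poses are not given: they have to be found in the camera images.
- carton_1: closed plain cardboard carton, 124 long (its x) x 68 wide (its y) x 40 high (its z) mm, lying flat on the table; origin in its middle. Either large face may be up. The biggest, always there.
- carton_2: closed plain cardboard carton, 112 long (its x) x 64 wide (its y) x 38 high (its z) mm, lying flat on the table; origin in its middle. Either large face may be up. May be absent.
- carton_3: closed plain cardboard carton, 100 long (its x) x 60 wide (its y) x 36 high (its z) mm, lying flat on the table; origin in its middle. Either large face may be up. May be absent.
- carton_4: closed plain cardboard carton, 88 long (its x) x 56 wide (its y) x 34 high (its z) mm, lying flat on the table; origin in its middle. Either large face may be up. May be absent.
- carton_5: closed plain cardboard carton, 76 long (its x) x 52 wide (its y) x 32 high (its z) mm, lying flat on the table; origin in its middle. Either large face may be up. May be absent.
- board_a: fixed white dispatch board, 150 (its x, the long side) x 100 (its y) mm, 12 mm thick; origin under its centre at table height. Its lever stands 170 mm from its centre on its -x side, the robot's side. Board a is left (+y), b is right.
- lever_a (a joint): black toggle lever in front of board a, on a grey block: about 0 leans towards the robot (the board's -x), 1.0 rad is fully over, leaning away from the robot (the board's +x); it stays where it is left. At mid travel it stands upright.
- lever_a_tip (a point): top end of lever a, which is 70 mm long
- board_b: fixed white dispatch board, 150 (its x, the long side) x 100 (its y) mm, 12 mm thick; origin under its centre at table height. Its lever stands 170 mm from its centre on its -x side, the robot's side. Board a is left (+y), b is right.
- lever_b (a joint): black toggle lever in front of board b, on a grey block: about 0 leans towards the robot (the board's -x), 1.0 rad is fully over, leaning away from the robot (the board's +x); it stays where it is left. At mid travel it stands upright.
- lever_b_tip (a point): top end of lever b, which is 70 mm long
- stapler: stapler standing on its base, 115 long (its x) x 32 wide (its y) x 45 mm high; origin under its centre; lies on the board without the basin
- basin: open blue basin with packed goods, 135 x 90 x 55 mm high; origin under its centre; stands on one of the boards, not to be moved
- tool_tray: fixed shallow open aluminium tray between the levers, outside 165 (its x) x 85 (its y) x 25 mm high, walls and floor 4 mm; origin under its centre
- jar: bystander: closed jar, 58 mm in diameter, 60 high, among the cartons; origin under its centre
- tape: bystander: roll of tape lying flat, 84 mm in diameter, 24 high
- staple_box: bystander: small box, 55 x 40 x 22 mm, between the boards
- spray: bystander: bottle, 60 mm in diameter, 160 high, at the back
- cup: bystander: cup, 72 mm in diameter, 90 high, at the back
Not all that is in view belongs to the job. What is shaped like the carton_3 but red or yellow is not meant.

How it is judged:
On the way, in this order (a step that is already met when the one before it is completed fails the run):
1. all cartons stand released as one column, biggest at the bottom, in the middle of the free board (((horizontal distance between carton_1 and board_a below 0.02 m and angle between the x axis of carton_1 and the x axis of board_a, either way round below 0.15 rad and height (world z) of carton_1 below 0.04 m) or (horizontal distance between carton_1 and board_b below 0.02 m and angle between the x axis of carton_1 and the x axis of board_b, either way round below 0.15 rad and height (world z) of carton_1 below 0.04 m)) and (angle between carton_1's own z axis and vertical below 0.12 rad or angle between carton_1's own z axis and vertical above 3.02159 rad) and linear speed of each of carton_1, carton_2, carton_3, carton_4, carton_5 below 0.02 m/s and contact force between the fingers and carton_1 below 0.5 N and ((angle between carton_1's own z axis and vertical below 0.2 rad and z of carton_2 in the frame of carton_1 above 0.025 m) or (angle between carton_1's own z axis and vertical above 2.94159 rad and z of carton_2 in the frame of carton_1 below -0.025 m)) and ((angle between carton_1's own z axis and vertical below 0.2 rad and z of carton_3 in the frame of carton_1 above 0.025 m) or (angle between carton_1's own z axis and vertical above 2.94159 rad and z of carton_3 in the frame of carton_1 below -0.025 m)) and ((angle between carton_1's own z axis and vertical below 0.2 rad and z of carton_4 in the frame of carton_1 above 0.025 m) or (angle between carton_1's own z axis and vertical above 2.94159 rad and z of carton_4 in the frame of carton_1 below -0.025 m)) and ((angle between carton_1's own z axis and vertical below 0.2 rad and z of carton_5 in the frame of carton_1 above 0.025 m) or (angle between carton_1's own z axis and vertical above 2.94159 rad and z of carton_5 in the frame of carton_1 below -0.025 m)) and (angle between carton_2's own z axis and vertical below 0.12 rad or angle between carton_2's own z axis and vertical above 3.02159 rad) and contact force between the fingers and carton_2 below 0.5 N and horizontal distance between each of carton_2, carton_3, carton_4, carton_5 and carton_1 below 0.015 m and angle between the x axis of each of carton_2, carton_3, carton_4, carton_5 and the x axis of carton_1, either way round below 0.15 rad and ((angle between carton_2's own z axis and vertical below 0.2 rad and z of carton_3 in the frame of carton_2 above 0.025 m) or (angle between carton_2's own z axis and vertical above 2.94159 rad and z of carton_3 in the frame of carton_2 below -0.025 m)) and ((angle between carton_2's own z axis and vertical below 0.2 rad and z of carton_4 in the frame of carton_2 above 0.025 m) or (angle between carton_2's own z axis and vertical above 2.94159 rad and z of carton_4 in the frame of carton_2 below -0.025 m)) and ((angle between carton_2's own z axis and vertical below 0.2 rad and z of carton_5 in the frame of carton_2 above 0.025 m) or (angle between carton_2's own z axis and vertical above 2.94159 rad and z of carton_5 in the frame of carton_2 below -0.025 m)) and (angle between carton_3's own z axis and vertical below 0.12 rad or angle between carton_3's own z axis and vertical above 3.02159 rad) and contact force between the fingers and carton_3 below 0.5 N and ((angle between carton_3's own z axis and vertical below 0.2 rad and z of carton_4 in the frame of carton_3 above 0.025 m) or (angle between carton_3's own z axis and vertical above 2.94159 rad and z of carton_4 in the frame of carton_3 below -0.025 m)) and ((angle between carton_3's own z axis and vertical below 0.2 rad and z of carton_5 in the frame of carton_3 above 0.025 m) or (angle between carton_3's own z axis and vertical above 2.94159 rad and z of carton_5 in the frame of carton_3 below -0.025 m)) and (angle between carton_4's own z axis and vertical below 0.12 rad or angle between carton_4's own z axis and vertical above 3.02159 rad) and contact force between the fingers and carton_4 below 0.5 N and ((angle between carton_4's own z axis and vertical below 0.2 rad and z of carton_5 in the frame of carton_4 above 0.025 m) or (angle between carton_4's own z axis and vertical above 2.94159 rad and z of carton_5 in the frame of carton_4 below -0.025 m)) and (angle between carton_5's own z axis and vertical below 0.12 rad or angle between carton_5's own z axis and vertical above 3.02159 rad) and contact force between the fingers and carton_5 below 0.5 N), for 0.3 s.
2. the lever in front of that board is fully over ((((horizontal distance between carton_1 and board_a below 0.02 m and angle between the x axis of carton_1 and the x axis of board_a, either way round below 0.15 rad and height (world z) of carton_1 below 0.04 m) and value of joint lever_a above 0.85 rad and value of joint lever_b below 0.3 rad) or ((horizontal distance between carton_1 and board_b below 0.02 m and angle between the x axis of carton_1 and the x axis of board_b, either way round below 0.15 rad and height (world z) of carton_1 below 0.04 m) and value of joint lever_b above 0.85 rad and value of joint lever_a below 0.3 rad))), for 0.2 s.
At the end, for the whole second after the job is handed in: All cartons stand at rest in one column on the free board, bigger below smaller, flat, within 15 mm and 0.15 rad of the biggest, itself within 20 mm and 0.15 rad of the board; that lever above 0.85 rad, the other below 0.3; stapler in the tray ((((horizontal distance between carton_1 and board_a below 0.02 m and angle between the x axis of carton_1 and the x axis of board_a, either way round below 0.15 rad and height (world z) of carton_1 below 0.04 m) and value of joint lever_a above 0.85 rad and value of joint lever_b below 0.3 rad) or ((horizontal distance between carton_1 and board_b below 0.02 m and angle between the x axis of carton_1 and the x axis of board_b, either way round below 0.15 rad and height (world z) of carton_1 below 0.04 m) and value of joint lever_b above 0.85 rad and value of joint lever_a below 0.3 rad)) and (angle between carton_1's own z axis and vertical below 0.12 rad or angle between carton_1's own z axis and vertical above 3.02159 rad) and linear speed of each of carton_1, carton_2, carton_3, carton_4, carton_5, stapler below 0.02 m/s and contact force between the fingers and carton_1 below 0.5 N and ((angle between carton_1's own z axis and vertical below 0.2 rad and z of carton_2 in the frame of carton_1 above 0.025 m) or (angle between carton_1's own z axis and vertical above 2.94159 rad and z of carton_2 in the frame of carton_1 below -0.025 m)) and ((angle between carton_1's own z axis and vertical below 0.2 rad and z of carton_3 in the frame of carton_1 above 0.025 m) or (angle between carton_1's own z axis and vertical above 2.94159 rad and z of carton_3 in the frame of carton_1 below -0.025 m)) and ((angle between carton_1's own z axis and vertical below 0.2 rad and z of carton_4 in the frame of carton_1 above 0.025 m) or (angle between carton_1's own z axis and vertical above 2.94159 rad and z of carton_4 in the frame of carton_1 below -0.025 m)) and ((angle between carton_1's own z axis and vertical below 0.2 rad and z of carton_5 in the frame of carton_1 above 0.025 m) or (angle between carton_1's own z axis and vertical above 2.94159 rad and z of carton_5 in the frame of carton_1 below -0.025 m)) and (angle between carton_2's own z axis and vertical below 0.12 rad or angle between carton_2's own z axis and vertical above 3.02159 rad) and contact force between the fingers and carton_2 below 0.5 N and horizontal distance between each of carton_2, carton_3, carton_4, carton_5 and carton_1 below 0.015 m and angle between the x axis of each of carton_2, carton_3, carton_4, carton_5 and the x axis of carton_1, either way round below 0.15 rad and ((angle between carton_2's own z axis and vertical below 0.2 rad and z of carton_3 in the frame of carton_2 above 0.025 m) or (angle between carton_2's own z axis and vertical above 2.94159 rad and z of carton_3 in the frame of carton_2 below -0.025 m)) and ((angle between carton_2's own z axis and vertical below 0.2 rad and z of carton_4 in the frame of carton_2 above 0.025 m) or (angle between carton_2's own z axis and vertical above 2.94159 rad and z of carton_4 in the frame of carton_2 below -0.025 m)) and ((angle between carton_2's own z axis and vertical below 0.2 rad and z of carton_5 in the frame of carton_2 above 0.025 m) or (angle between carton_2's own z axis and vertical above 2.94159 rad and z of carton_5 in the frame of carton_2 below -0.025 m)) and (angle between carton_3's own z axis and vertical below 0.12 rad or angle between carton_3's own z axis and vertical above 3.02159 rad) and contact force between the fingers and carton_3 below 0.5 N and ((angle between carton_3's own z axis and vertical below 0.2 rad and z of carton_4 in the frame of carton_3 above 0.025 m) or (angle between carton_3's own z axis and vertical above 2.94159 rad and z of carton_4 in the frame of carton_3 below -0.025 m)) and ((angle between carton_3's own z axis and vertical below 0.2 rad and z of carton_5 in the frame of carton_3 above 0.025 m) or (angle between carton_3's own z axis and vertical above 2.94159 rad and z of carton_5 in the frame of carton_3 below -0.025 m)) and (angle between carton_4's own z axis and vertical below 0.12 rad or angle between carton_4's own z axis and vertical above 3.02159 rad) and contact force between the fingers and carton_4 below 0.5 N and ((angle between carton_4's own z axis and vertical below 0.2 rad and z of carton_5 in the frame of carton_4 above 0.025 m) or (angle between carton_4's own z axis and vertical above 2.94159 rad and z of carton_5 in the frame of carton_4 below -0.025 m)) and (angle between carton_5's own z axis and vertical below 0.12 rad or angle between carton_5's own z axis and vertical above 3.02159 rad) and contact force between the fingers and carton_5 below 0.5 N and x of stapler in the frame of tool_tray between -0.075 and 0.075 m and y of stapler in the frame of tool_tray between -0.036 and 0.036 m and height (world z) of stapler below 0.035 m); the robot touches nothing.
It fails at once if the basin or a bystander is moved by more than 3 cm (distance of any of basin, jar, tape, staple_box, spray, cup from where it was at the start of the episode above 0.03 m).
It fails at once if the lever of the board with the basin is thrown ((value of joint lever_a above 0.5 rad and horizontal distance between basin and board_a below 0.06 m) or (value of joint lever_b above 0.5 rad and horizontal distance between basin and board_b below 0.06 m)).
Of carton_2, carton_3, carton_4, carton_5 only 2 to 4 are there at a start; the rules pass over those that are not, and their reading is None.
At some moment in a run one of carton_4, carton_5 may be knocked a few centimetres aside while the robot is not near it.
Once in a run the grip may slacken for a moment while it holds something.
It also fails if it takes over 210 s, if anything falls off the work surface, if the arm or the gripper's body presses on something with over 40 N, if the wrist force passes 120 N, or if a joint passes its speed limit or range.

## Working session

There is one attempt and no reset: what is moved stays moved. The work goes in short steps, Python scripts to look and compute and a shell command to move; the robot and the scene stay as the last step left them, time stands still between calls to the robot, and variables do not carry over. Pictures are saved under pics/ and viewed, at most 14 in all, crops included, and the job is handed in when it is done.

```bash
ls; mkdir -p pics; python3 - <<'E'
from workcell import env
import cv2,numpy as np
s=env.get_state(); print({k:np.round(v,3) for k,v in s.items()})
for n in ['scene','side','wrist']:
    print(n,env.camera_model(n))
a,d=env.read_camera('scene'); cv2.imwrite('pics/scene0.png',a)
b,d2=env.read_camera('side'); cv2.imwrite('pics/side0.png',b)
np.savez('s0.npz',a=a,d=d,b=b,d2=d2)
E
```

```text
pics
{'clock': np.float64(0.0), 'joint_pos': array([-0.14 ,  0.314,  0.045,  1.304, -0.   ,  1.431]), 'qvel': array([ 0.002, -0.   ,  0.001,  0.   , -0.   , -0.002]), 'tau': array([-3.0000e-03, -4.8063e+01,  2.9853e+01,  2.0000e-02, -0.0000e+00,
       -0.0000e+00]), 'tcp_pos': array([0.575, 0.   , 0.249]), 'orientation': array([-0.001,  0.707,  0.707, -0.001]), 'wrist_force': array([-0.499,  0.029, -0.691]), 'ft_torque': array([ 0.012, -0.031, -0.05 ]), 'grip_force': np.float64(0.0), 'finger_gap': np.float64(0.086)}
scene {'fovy': 50.05550879097425, 'cx': 322.9061171269737, 'cy': 203.90154775865972, 'rvec': array([ 0.83394134,  2.75385239, -0.77158575]), 'tvec': array([ 0.43723239, -0.23637406,  1.4551283 ])}
side {'fovy': 42.93032223930022, 'cx': 321.5604216885224, 'cy': 198.89383975791682, 'rvec': array([ 2.27918361, -0.29606917,  0.1374188 ]), 'tvec': array([-0.50888937,  0.15146749,  1.56878176])}
wrist {'fovy': 67.23362211909009, 'cx': 316.6483954484338, 'cy': 202.58555901498517, 'T_tool_cam': array([[-1.94866072e-04, -9.48648668e-01, -3.16331576e-01,
         8.16510189e-02],
       [ 9.99999659e-01,  6.89451501e-05, -8.22778218e-04,
        -1.50631372e-03],
       [ 8.02336989e-04, -3.16331629e-01,  9.48648331e-01,
        -1.23585121e-01],
       [ 0.00000000e+00,  0.00000000e+00,  0.00000000e+00,
         1.00000000e+00]])}
```

View pics/scene0.png

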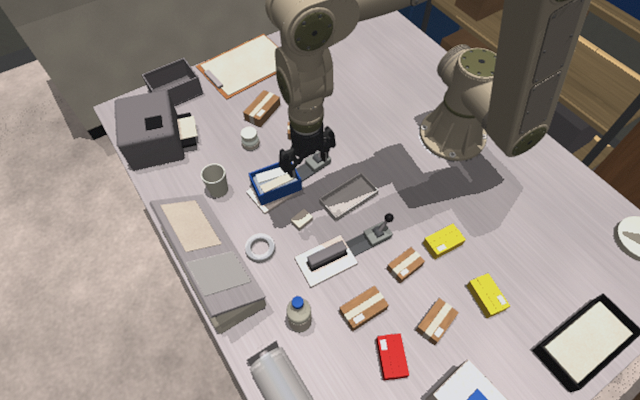

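View pics/side0.png

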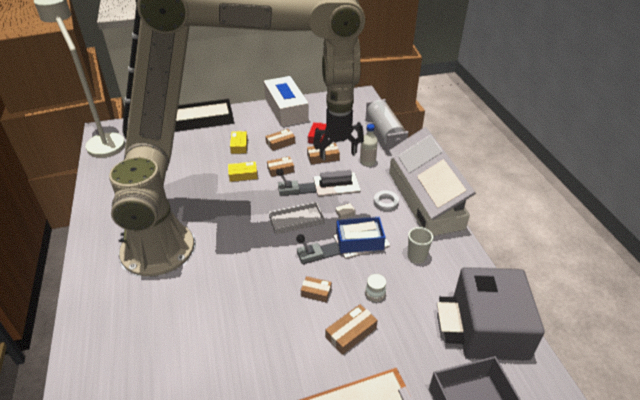

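Scene: the stapler lies on the left board at (327,258), so that is board a; the basin is on board b at (275,183). The brown cartons are at scene (263,107), (405,264), (364,307) and (438,320), with one hidden by the arm, which the side view shows at (316,287). The look-alikes are the red box at (392,355) and the yellow ones at (445,240) and (488,294).

```bash
cat > h.py <<'E'
from workcell import env
import cv2,numpy as np
from scipy.spatial.transform import Rotation as R
def pose():
    s=env.get_state(); q=s['orientation']; T=np.eye(4)
    T[:3,:3]=R.from_quat([q[1],q[2],q[3],q[0]]).as_matrix(); T[:3,3]=s['tcp_pos']; return T
def cam2world(n):
    m=env.camera_model(n)
    if n=='wrist': return pose()@m['T_tool_cam']
    T=np.eye(4); T[:3,:3]=cv2.Rodrigues(m['rvec'])[0]; T[:3,3]=m['tvec']; return np.linalg.inv(T)
def look(n):
    T=cam2world(n); m=env.camera_model(n); a,d=env.read_camera(n)
    f=200/np.tan(np.radians(m['fovy']/2)); v,u=np.mgrid[:400,:640]
    P=np.stack([(u-m['cx'])/f*d,(v-m['cy'])/f*d,d],-1)@T[:3,:3].T+T[:3,3]
    P[d==0]=np.nan
    return a,P
def rect(pts):
    """centre, long, short, angle of long side (deg, -90..90)"""
    (cx,cy),(w,h),an=cv2.minAreaRect((pts[:,:2]*1000).astype(np.float32))
    if w<h: w,h,an=h,w,an+90
    an=(an+90)%180-90
    return np.round([cx,cy,w,h,an],1)
def top(P,mask,tol=.006,erode=1):
    if erode: mask=cv2.erode(mask.astype(np.uint8),np.ones((3,3)),iterations=erode)>0
    p=P[mask]; p=p[~np.isnan(p[:,0])]
    z=np.percentile(p[:,2],90); t=p[abs(p[:,2]-z)<tol]
    return t,np.median(t[:,2])
E
python3 - <<'E'
from h import *
print(env.get_state()['clock'])
for n in ['scene','side']:
    a,P=look(n)
    for t in ['carton_1','board_a','stapler','tool_tray','basin','lever_a','lever_a_tip','jar','tape','staple_box','spray','cup']:
        for o in env.outline_of(n,t):
            if o['conf']<.3 or o['mask'].sum()<30: continue
            p,z=top(P,o['mask'],erode=1 if o['mask'].sum()>150 else 0)
            print(n,t,round(o['conf'],2),np.round(o['xy']),'z',round(z*1000),rect(p),len(p))
E
```

```text
0.1
scene carton_1 0.93 [260. 108.] z 40 [ 486.8 -438.8  121.1   62.2   25.7] 432
scene carton_1 0.91 [390. 357.] z 37 [630.5 457.5  98.2  58.9  62.2] 944
scene carton_1 0.84 [403. 262.] z 34 [446.7 287.1  85.   53.7   4.2] 522
scene carton_1 0.79 [444. 240.] z 37 [309.6 291.4  98.4  57.5  -5.7] 578
scene carton_1 0.77 [438. 321.] z 36 [480.  452.5  96.7  53.   16.9] 753
scene carton_1 0.69 [361. 306.] z 39 [615.7 321.6 111.3  61.4  -1.1] 937
scene carton_1 0.56 [487. 296.] z 37 [321.5 476.   98.1  58.6  80.1] 749
scene board_a 0.89 [305. 173.] z 26 [ 451.  -148.1   64.2   46.9    4.6] 139
scene board_a 0.75 [346. 247.] z 26 [450.8 166.7  66.7  47.1  -6.8] 250
scene stapler 0.84 [326. 254.] z 57 [617.3 151.3 105.1  26.4  -6.8] 309
scene tool_tray 0.65 [348. 196.] z 22 [443.4  14.4 165.   85.2   3.3] 242
scene tool_tray 0.39 [258. 244.] z 24 [756.2  18.1  80.1  74.6 -70.6] 291
scene basin 0.68 [274. 184.] z 61 [ 610.4 -138.6  131.5   91.1   -8.4] 419
scene lever_a 0.43 [382. 219.] z 97 [424.2 168.6  22.6  14.7 -87.6] 36
scene lever_a_tip 0.63 [436. 322.] z 36 [480.2 452.4  96.7  55.4 
[... 1510 characters left out ...]
.34 [317. 287.] z 33 [ 432.6 -292.9   75.3   55.   -32.5] 350
side basin 0.67 [360. 235.] z 61 [ 609.  -141.4  132.8   96.8   -9.1] 519
side lever_a 0.68 [278. 164.] z 35 [443.6 280.3  82.2  58.7   3.4] 175
side lever_a 0.6 [282. 175.] z 97 [423.  164.6  21.   20.3   3.9] 24
side lever_a_tip 0.62 [280. 172.] z 97 [421.1 160.8  18.8  11.8  13.1] 15
side jar 0.8 [376. 289.] z 60 [ 590.9 -341.4   51.8   42.8   57.5] 195
side jar 0.66 [279. 163.] z 35 [444.9 280.3  84.8  58.7   3.4] 180
side tape 0.59 [384. 202.] z 25 [752.8   8.2  79.5  76.4 -56.3] 161
side staple_box 0.55 [344. 210.] z 22 [604.9  -1.7  53.   37.5  11.6] 114
side cup 0.9 [415. 245.] z 87 [ 761.1 -236.5   73.9   64.3   65.8] 115
```

```bash
cat >> h.py <<'E'
def plan(x,y,z,yaw):
    """units to type for TCP target in mm and closing-axis yaw in deg (travel in present tool axes)"""
    T=pose(); c=np.degrees(np.arctan2(T[1,1],T[0,1])); d=T[:3,:3].T@(np.array([x,y,z])/1000-T[:3,3])/.12
    tilt=R.from_matrix(T[:3,:3].T@np.diag([1,1,1])); dr=(c-yaw+180)%360-180
    # straighten: target rotation
    a=np.radians(yaw); Rt=np.array([[-np.sin(a),np.cos(a),0],[np.cos(a),np.sin(a),0],[0,0,-1]])
    rv=np.degrees(R.from_matrix(T[:3,:3].T@Rt).as_rotvec())/60
    print('tcp',np.round(T[:3,3]*1000,1),'yaw',round(c,1),'-> travel',np.round(d,3),'rot',np.round(rv,3))
E
python3 -m pendant '[{"travel":[1,0.3,0],"rot":[0,0,-0.7],"fingers":1},{"travel":[1,0.3,0],"rot":[0,0,-0.7],"fingers":1},{"travel":[1,0.3,0],"rot":[0,0,-0.7],"fingers":1},{"travel":[1,0.3,0],"rot":[0,0,-0.7],"fingers":1},{"travel":[1,0.3,0],"rot":[0,0,-0.7],"fingers":1},{"travel":[1,0.3,0],"rot":[0,0,-0.7],"fingers":1}]'
python3 -m pendant '[{"travel":[0,0,0],"rot":[0,0,-0.68],"fingers":1},{"travel":[0,0,0],"rot":[0,0,-0.68],"fingers":1},{"travel":[0,0,0],"rot":[0,0,-0.68],"fingers":1},{"travel":[0,0,0],"rot":[0,0,-0.68],"fingers":1},{"travel":[0,0,0],"rot":[0,0,-0.68],"fingers":1},{"travel":[0,0,0],"rot":[0,0,-0.68],"fingers":1},{"travel":[0,0,0],"rot":[0,0,-0.68],"fingers":1}]'
python3 - <<'E'
from h import *
a,P=look('wrist'); cv2.imwrite('pics/w1.png',a); np.save('P1.npy',P)
for t in ['stapler','board_a','tool_tray','lever_a','carton_1','staple_box']:
    for o in env.outline_of('wrist',t):
        if o['conf']<.3: continue
        p,z=top(P,o['mask']); print(t,round(o['conf'],2),np.round(o['xy']),'z',round(z*1000,1),rect(p),len(p))
# board: white surface at z 8..17
m=(P[...,2]>.008)&(P[...,2]<.017)&(a.min(-1)>140)
n,l,st,c=cv2.connectedComponentsWithStats(m.astype(np.uint8))
for i in range(1,n):
    if st[i,4]>800: print('white',c[i],st[i,4],rect(P[l==i]),np.nanmedian(P[l==i][:,2]))
plan(612,150,150,83)
E
```

```text
clock: 2.0
tcp_pos: [0.611, 0.1205, 0.2501]
orientation: [-0.0, 0.406, 0.914, -0.0]
wrist_force: [0.0, -0.2, -0.2]
finger_gap: 0.0854
grip_force: 0.0
clock: 2.7
tcp_pos: [0.611, 0.1198, 0.2504]
orientation: [0.0, 0.065, 0.998, 0.0]
wrist_force: [1.0, -0.4, -0.4]
finger_gap: 0.0856
grip_force: 0.0
stapler 0.63 [342. 172.] z 56.7 [612.2 149.2 108.3  29.6  -6.7] 2558
board_a 0.71 [340. 121.] z 25.1 [458.4 164.1  48.8  47.5  83.1] 1816
board_a 0.67 [66. 85.] z 33.0 [ 445.5 -147.4   63.6   41.8    5.1] 825
tool_tray 0.73 [198.  58.] z 24.1 [464.6  15.6 116.   84.    2.7] 1306
lever_a 0.72 [16. 40.] z 59.7 [ 431.6 -148.    10.1    6.1  -27.6] 108
lever_a 0.47 [342.   5.] z 43.8 [442.6 165.8   6.7   4.1  89.7] 44
carton_1 0.97 [457.  20.] z 34.0 [467.7 287.1  55.9  39.3 -86.8] 2209
carton_1 0.76 [490. 150.] z 37.9 [612.4 319.9 111.2  63.9  -1.5] 5651
carton_1 0.75 [342. 172.] z 56.7 [611.4 149.3 106.8  29.6  -6.7] 2498
carton_1 0.65 [607.  34.] z 35.8 [497.4 441.9  61.8  31.4  13.7] 2053
carton_1 0.64 [596. 153.] z 35.8 [627.  455.6  99.4  59.   63.2] 3976
staple_box 0.61 [258. 270.] z 23.6 [751.1  21.2  81.2  72.7 -12.1] 1408
staple_box 0.56 [222. 180.] z 21.9 [603.1   3.4  53.9  39.3   9.3] 1407
white [347.79132633 159.61804745] 5142 [616.1 149.9 149.2  99.4  -5.3] 0.011863615914836895
white [159.14666667 221.32121212] 825 [637.8 -85.3 105.9  31.  -11.7] 0.011810475015582578
tcp [611.1 120.  250.3] yaw 82.8 -> travel [0.024 0.249 0.836] rot [ 0.     0.    -0.004]
```

View pics/w1.png

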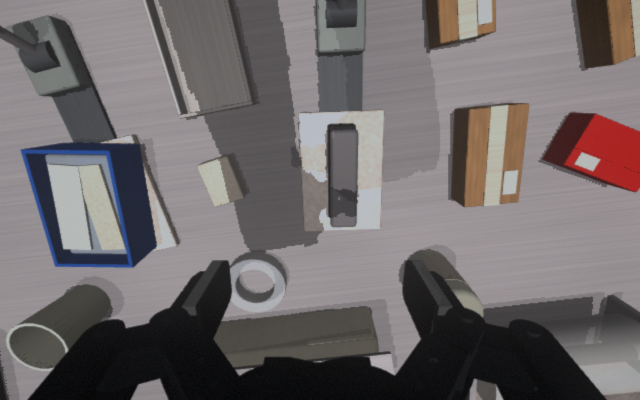

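The wrist view shows the free board at (342,170) with the stapler at (342,172). I fit the board at (616,150) mm, -5.3°, and the stapler at (612,149.5) mm, -6.7°. Grasping the stapler.

```bash

python3 -m pendant '[{"travel":[0.02,0.25,0.84],"rot":[0,0,0],"fingers":1},{"travel":[0.02,0.25,0.84],"rot":[0,0,0],"fingers":0.6},{"travel":[0.02,0.25,0.84],"rot":[0,0,0],"fingers":0.6},{"travel":[0.02,0.25,0.84],"rot":[0,0,0],"fingers":0.6},{"travel":[0.02,0.25,0.84],"rot":[0,0,0],"fingers":0.6}]' 50
python3 -m pendant '[{"travel":[0,0,0.3],"rot":[0,0,0],"fingers":0.6},{"travel":[0,0,0.6],"rot":[0,0,0],"fingers":0.6},{"travel":[0,0,0.85],"rot":[0,0,0],"fingers":0.6},{"travel":[0,0,0.85],"rot":[0,0,0],"fingers":0.6},{"travel":[0,0,0.85],"rot":[0,0,0],"fingers":-1},{"travel":[0,0,0.85],"rot":[0,0,0],"fingers":-1},{"travel":[0,0,0.85],"rot":[0,0,0],"fingers":-1},{"travel":[0,0,0.85],"rot":[0,0,0],"fingers":-1},{"travel":[0,0,0.85],"rot":[0,0,0],"fingers":-1},{"travel":[0,0,0.85],"rot":[0,0,0],"fingers":-1}]'
python3 -m pendant '[{"travel":[0,0,-0.3],"rot":[0,0,0],"fingers":-1},{"travel":[0,0,-0.6],"rot":[0,0,0],"fingers":-1},{"travel":[0,0,-0.9],"rot":[0,0,0],"fingers":-1},{"travel":[0,0,-0.9],"rot":[0,0,0],"fingers":-1}]'
python3 -c "
from h import *
plan(443,13,160,93)"
```

```text
clock: 3.55
tcp_pos: [0.6138, 0.1498, 0.152]
orientation: [0.002, 0.063, 0.998, 0.0]
wrist_force: [0.2, -0.4, 1.5]
finger_gap: 0.0683
grip_force: 0.0
clock: 4.55
tcp_pos: [0.6147, 0.15, 0.0508]
orientation: [0.003, 0.063, 0.998, 0.0]
wrist_force: [0.6, -1.5, 5.8]
finger_gap: 0.0293
grip_force: 48.9
clock: 4.95
tcp_pos: [0.6163, 0.1505, 0.1632]
orientation: [0.006, 0.063, 0.998, 0.001]
wrist_force: [1.2, 0.1, -0.5]
finger_gap: 0.0291
grip_force: 50.3
tcp [616.3 150.5 163.2] yaw 82.8 -> travel [ 1.29  -1.318  0.008] rot [ 0.002  0.012 -0.17 ]
```

```bash

python3 -m pendant '[{"travel":[0.25,-0.25,0],"rot":[0,0,0],"fingers":-1},{"travel":[0.5,-0.5,0],"rot":[0,0,0],"fingers":-1},{"travel":[0.65,-0.66,0],"rot":[0,0,0],"fingers":-1}]'
python3 -m pendant '[{"travel":[0.25,-0.25,0],"rot":[0,0,0],"fingers":-1},{"travel":[0.5,-0.5,0],"rot":[0,0,-0.1],"fingers":-1},{"travel":[0.65,-0.66,0],"rot":[0,0,-0.17],"fingers":-1},{"travel":[0.65,-0.66,0],"rot":[0,0,-0.17],"fingers":-1},{"travel":[0.65,-0.66,0],"rot":[0,0,-0.17],"fingers":-1}]'
python3 - <<'E'
from h import *
a,P=look('wrist'); cv2.imwrite('pics/w2.png',a)
for t in ['tool_tray','stapler']:
    for o in env.outline_of('wrist',t):
        if o['conf']<.3: continue
        p,z=top(P,o['mask']); print(t,round(o['conf'],2),np.round(o['xy']),'z',round(z*1000,1),rect(p),len(p))
plan(443,13,44,93)
E
```

```text
clock: 5.25
tcp_pos: [0.5224, 0.0803, 0.1553]
orientation: [-0.001, 0.063, 0.998, -0.0]
wrist_force: [0.2, -0.0, -1.3]
finger_gap: 0.0288
grip_force: 50.3
clock: 5.75
tcp_pos: [0.4381, 0.0122, 0.1561]
orientation: [0.001, -0.025, 1.0, -0.0]
wrist_force: [1.0, 0.0, -1.4]
finger_gap: 0.0292
grip_force: 50.3
tool_tray 0.61 [323. 142.] z 24.6 [422.9  12.5 127.9  83.    2.8] 1442
stapler 0.58 [315. 249.] z 162.5 [429.6  12.   96.1  29.4   4.1] 11759
tcp [438.9  12.8 155.8] yaw 93.0 -> travel [-0.033 -0.     0.932] rot [-0.     0.001  0.   ]
```

View pics/w2.png

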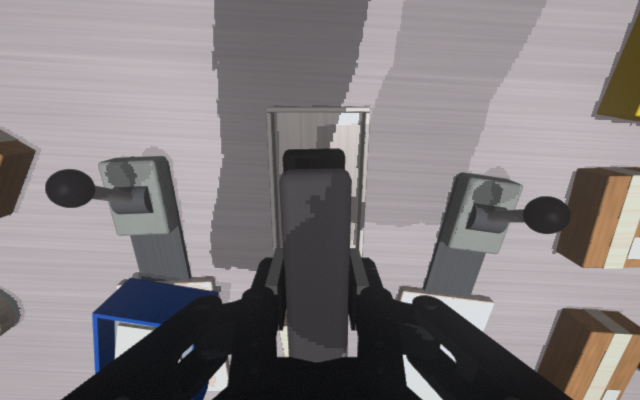

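The stapler sits laterally centred over the tray (tray walls at columns 270 and 368). Lowering it.

```bash

python3 -m pendant '[{"travel":[-0.05,0,0.3],"rot":[0,0,0],"fingers":-1},{"travel":[-0.05,0,0.6],"rot":[0,0,0],"fingers":-1},{"travel":[-0.05,0,0.8],"rot":[0,0,0],"fingers":-1},{"travel":[-0.05,0,0.93],"rot":[0,0,0],"fingers":-1},{"travel":[-0.05,0,0.93],"rot":[0,0,0],"fingers":-1},{"travel":[-0.05,0,0.93],"rot":[0,0,0],"fingers":0},{"travel":[-0.05,0,0.93],"rot":[0,0,0],"fingers":0},{"travel":[-0.05,0,0.93],"rot":[0,0,0],"fingers":0}]'
python3 -m pendant '[{"travel":[0,0,-0.4],"rot":[0,0,0],"fingers":0},{"travel":[0,0,-0.8],"rot":[0,0,0],"fingers":0},{"travel":[0,0,-1],"rot":[0,0,0],"fingers":1},{"travel":[0,0,-1],"rot":[0,0,0],"fingers":1}]'
python3 -m pendant '[{"travel":[0,-0.4,-0.4],"rot":[0,0,-0.1],"fingers":1},{"travel":[0,-0.8,-0.8],"rot":[0,0,-0.2],"fingers":1},{"travel":[0,-1,-0.8],"rot":[0,0,-0.39],"fingers":1},{"travel":[0,-1,-0.8],"rot":[0,0,-0.39],"fingers":1},{"travel":[0,-1,-0.8],"rot":[0,0,-0.39],"fingers":1}]'
python3 - <<'E'
from h import *
a,P=look('wrist'); 
for t in ['stapler','carton_1','tool_tray']:
    for o in env.outline_of('wrist',t):
        if o['conf']<.3: continue
        p,z=top(P,o['mask']); print(t,round(o['conf'],2),np.round(o['xy']),'z',round(z*1000,1),rect(p),len(p))
plan(487,-439,250,116)
E
```

```text
clock: 6.7
tcp_pos: [0.4446, 0.013, 0.0443]
orientation: [0.001, -0.026, 1.0, -0.0]
wrist_force: [0.6, 0.7, -0.3]
finger_gap: 0.0423
grip_force: 0.0
clock: 7.1
tcp_pos: [0.4469, 0.0124, 0.1683]
orientation: [0.004, -0.026, 1.0, -0.001]
wrist_force: [1.0, -0.4, -0.4]
finger_gap: 0.0701
grip_force: 0.0
clock: 7.6
tcp_pos: [0.4506, -0.1087, 0.2602]
orientation: [0.001, -0.227, 0.974, -0.0]
wrist_force: [-1.0, 0.3, -0.3]
finger_gap: 0.0854
grip_force: 0.0
stapler 0.67 [406. 208.] z 48.7 [440.8  11.4 106.5  28.    3.8] 1976
carton_1 0.97 [571. 293.] z 33.8 [442.1 284.7  86.6  56.1   4.3] 2302
carton_1 0.95 [623. 350.] z 35.3 [500.4 432.4  87.9  33.7  42.1] 656
carton_1 0.64 [178.  83.] z 32.1 [ 428.9 -289.4   75.7   50.7  -30.9] 3414
carton_1 0.61 [33. 72.] z 40.0 [ 484.  -442.5  122.4   69.7   25.5] 6472
carton_1 0.57 [486. 389.] z 36.8 [645.  289.9  22.8  19.  -34.5] 118
carton_1 0.56 [624. 218.] z 35.8 [341.3 271.2  72.5  36.7  42.4] 921
tool_tray 0.96 [393. 194.] z 24.0 [440.6  12.  161.9  83.7   2.8] 1229
tcp [ 449.3 -106.   258.8] yaw 116.4 -> travel [ 0.953 -2.626  0.069] rot [ 0.002 -0.001  0.007]
```

```bash

python3 -m pendant '[{"travel":[0.16,-0.4,0.1],"rot":[0,0,0],"fingers":1},{"travel":[0.3,-0.8,0.25],"rot":[0,0,0],"fingers":1},{"travel":[0.32,-0.88,0.25],"rot":[0,0,0],"fingers":1}]'
python3 -m pendant '[{"travel":[0.16,-0.4,0.1],"rot":[0,0,0],"fingers":1},{"travel":[0.3,-0.8,0.25],"rot":[0,0,0],"fingers":1},{"travel":[0.32,-0.88,0.25],"rot":[0,0,0],"fingers":1}]'
python3 -m pendant '[{"travel":[0.16,-0.4,0.1],"rot":[0,0,0],"fingers":1},{"travel":[0.3,-0.8,0.25],"rot":[0,0,0],"fingers":1},{"travel":[0.32,-0.88,0.25],"rot":[0,0,0],"fingers":1},{"travel":[0.32,-0.88,0.25],"rot":[0,0,0],"fingers":1},{"travel":[0.32,-0.88,0.25],"rot":[0,0,0],"fingers":1}]' 70
cat >> h.py <<'E'
def cartons(cam='wrist',show=True):
    a,P=look(cam); out=[]
    for o in env.outline_of(cam,'carton_1'):
        if o['conf']<.25 or o['mask'].sum()<200: continue
        p,z=top(P,o['mask']); print('carton',round(o['conf'],2),np.round(o['xy']),'z',round(z*1000,1),rect(p),'med',np.round(np.mean(p[:,:2],0)*1000,1),len(p))
    return a,P
E
python3 - <<'E'
from h import *
cartons(); plan(485,-441,26,115.5)
E
```

```text
clock: 8.1
tcp_pos: [0.4623, -0.2202, 0.2273]
orientation: [-0.001, -0.228, 0.974, 0.001]
wrist_force: [0.3, 0.9, -1.1]
finger_gap: 0.0853
grip_force: 0.0
clock: 8.4
tcp_pos: [0.4749, -0.3322, 0.1971]
orientation: [-0.001, -0.227, 0.974, 0.001]
wrist_force: [-0.0, 0.2, 0.2]
finger_gap: 0.0855
grip_force: 0.0
clock: 8.9
tcp_pos: [0.4879, -0.4404, 0.1694]
orientation: [-0.0, -0.229, 0.974, 0.001]
wrist_force: [0.4, -0.4, -0.7]
finger_gap: 0.0855
grip_force: 0.0
carton 0.79 [481. 207.] z 32.0 [ 428.9 -291.6   76.4   51.6  -31.3] med [ 427.4 -293.4] 4311
carton 0.63 [313. 188.] z 40.0 [ 484.4 -443.1  123.4   67.6   26.1] med [ 480.1 -445.5] 10128
tcp [ 488.1 -440.1  170.4] yaw 116.5 -> travel [0.027 0.004 1.203] rot [0.001 0.    0.017]
```

```bash

python3 -m pendant '[{"travel":[0.04,-0.01,0.3],"rot":[0,0,0],"fingers":1},{"travel":[0.04,-0.01,0.6],"rot":[0,0,0],"fingers":1},{"travel":[0.04,-0.01,0.6],"rot":[0,0,0],"fingers":1}]' 70
python3 -m pendant '[{"travel":[0,0,0.2],"rot":[0,0,0],"fingers":1},{"travel":[0,0,0.4],"rot":[0,0,0],"fingers":1},{"travel":[0,0,0.6],"rot":[0,0,0],"fingers":1},{"travel":[0,0,0.6],"rot":[0,0,0],"fingers":1},{"travel":[0,0,0.6],"rot":[0,0,0],"fingers":-1},{"travel":[0,0,0.6],"rot":[0,0,0],"fingers":-1},{"travel":[0,0,0.6],"rot":[0,0,0],"fingers":-1},{"travel":[0,0,0.6],"rot":[0,0,0],"fingers":-1},{"travel":[0,0,0.6],"rot":[0,0,0],"fingers":-1}]'
python3 -m pendant '[{"travel":[0,0,-0.2],"rot":[0,0,0],"fingers":-1},{"travel":[0,0,-0.5],"rot":[0,0,0],"fingers":-1},{"travel":[0,0,-0.8],"rot":[0,0,0],"fingers":-1},{"travel":[0,0,-1],"rot":[0,0,0],"fingers":-1}]'
python3 -m pendant '[{"travel":[0,0,-0.2],"rot":[0,0,0.1],"fingers":-1},{"travel":[0,0,-0.4],"rot":[0,0,0.2],"fingers":-1},{"travel":[0,0,-0.5],"rot":[0,0,0.3],"fingers":-1},{"travel":[0,0,-0.5],"rot":[0,0,0.4],"fingers":-1},{"travel":[0,0,-0.5],"rot":[0,0,0.53],"fingers":-1},{"travel":[0,0,-0.5],"rot":[0,0,0.53],"fingers":-1}]'
python3 -c "
from h import *
plan(616,150,200,84.7)"
```

```text
clock: 9.3
tcp_pos: [0.4819, -0.4409, 0.0937]
orientation: [-0.002, -0.229, 0.973, 0.004]
wrist_force: [-1.2, 2.0, -1.5]
finger_gap: 0.0852
grip_force: 0.0
clock: 10.2
tcp_pos: [0.4852, -0.4462, 0.0288]
orientation: [0.001, -0.229, 0.974, -0.002]
wrist_force: [-0.2, 1.9, 7.2]
finger_gap: 0.0667
grip_force: 81.2
clock: 10.6
tcp_pos: [0.4847, -0.446, 0.1497]
orientation: [0.001, -0.228, 0.974, -0.002]
wrist_force: [0.4, -0.2, -1.2]
finger_gap: 0.0669
grip_force: 80.3
clock: 11.2
tcp_pos: [0.484, -0.4453, 0.2068]
orientation: [0.0, 0.047, 0.999, -0.0]
wrist_force: [0.4, 0.2, -2.0]
finger_gap: 0.067
grip_force: 80.1
tcp [ 484.  -445.3  206.8] yaw 84.6 -> travel [-0.626  5.042  0.054] rot [-0.001  0.001 -0.002]
```

```bash

python3 -m pendant '[{"travel":[-0.04,0.3,0],"rot":[0,0,0],"fingers":-1},{"travel":[-0.09,0.7,0],"rot":[0,0,0],"fingers":-1},{"travel":[-0.125,1,0],"rot":[0,0,0],"fingers":-1}]'
python3 -m pendant '[{"travel":[-0.04,0.35,0],"rot":[0,0,0],"fingers":-1},{"travel":[-0.09,0.7,0],"rot":[0,0,0],"fingers":-1},{"travel":[-0.125,1,0],"rot":[0,0,0],"fingers":-1}]'
python3 -m pendant '[{"travel":[-0.04,0.35,0],"rot":[0,0,0],"fingers":-1},{"travel":[-0.09,0.7,0],"rot":[0,0,0],"fingers":-1},{"travel":[-0.125,1,0],"rot":[0,0,0],"fingers":-1}]'
python3 -m pendant '[{"travel":[-0.04,0.35,0],"rot":[0,0,0],"fingers":-1},{"travel":[-0.09,0.7,0],"rot":[0,0,0],"fingers":-1},{"travel":[-0.125,1,0],"rot":[0,0,0],"fingers":-1}]'
python3 -m pendant '[{"travel":[-0.04,0.35,0],"rot":[0,0,0],"fingers":-1},{"travel":[-0.09,0.7,0],"rot":[0,0,0],"fingers":-1},{"travel":[-0.125,1,0],"rot":[0,0,0],"fingers":-1},{"travel":[-0.125,1,0],"rot":[0,0,0],"fingers":-1},{"travel":[-0.125,1,0],"rot":[0,0,0],"fingers":-1}]'
python3 - <<'E'
from h import *
a,P=look('wrist'); cv2.imwrite('pics/w3.png',a)
m=(P[...,2]>.006)&(P[...,2]<.017)&(a.min(-1)>110)
n,l,st,c=cv2.connectedComponentsWithStats(m.astype(np.uint8))
for i in range(1,n):
    if st[i,4]>800: print('white',c[i],st[i,4],rect(P[l==i]))
T=pose(); Q=(P-T[:3,3])@T[:3,:3]   # tool coords
h=(P[...,2]>.12)&(abs(Q[...,0])<.075)&(abs(Q[...,1])<.045)&(Q[...,2]<.03)&(a[...,2]>a[...,0].astype(int)+15)
print('held',h.sum(), 'tool x',np.nanpercentile(Q[h][:,0],[1,99]),'y',np.nanpercentile(Q[h][:,1],[1,99]),'z',np.nanpercentile(Q[h][:,2],[5,50]))
plan(616,150,100,84.7)
E
```

```text
clock: 11.5
tcp_pos: [0.5101, -0.3252, 0.206]
orientation: [-0.0, 0.045, 0.999, 0.0]
wrist_force: [0.6, 1.1, -2.2]
finger_gap: 0.0666
grip_force: 80.2
clock: 11.8
tcp_pos: [0.5365, -0.207, 0.2064]
orientation: [0.0, 0.045, 0.999, 0.0]
wrist_force: [0.1, -0.7, -2.6]
finger_gap: 0.0666
grip_force: 80.2
clock: 12.1
tcp_pos: [0.5628, -0.089, 0.2064]
orientation: [0.0, 0.045, 0.999, 0.0]
wrist_force: [0.3, -0.4, -2.4]
finger_gap: 0.0671
grip_force: 80.2
clock: 12.4
tcp_pos: [0.5891, 0.0291, 0.2064]
orientation: [0.0, 0.045, 0.999, 0.0]
wrist_force: [0.2, -0.3, -1.6]
finger_gap: 0.0666
grip_force: 80.2
clock: 12.9
tcp_pos: [0.6149, 0.1459, 0.2058]
orientation: [-0.0, 0.045, 0.999, -0.0]
wrist_force: [-0.3, -0.5, -1.3]
finger_gap: 0.0666
grip_force: 80.1
white [321.44039228 128.904076  ] 3263 [559.5 155.5  99.3  37.2  84.9]
white [112.63   225.3975] 1200 [634.2 -85.2 115.5  34.2 -12.8]
held 26388 tool x [-0.03240621  0.06137026] y [-0.03171966  0.03422816] z [-0.01204601 -0.01106638]
tcp [614.8 144.9 205.9] yaw 84.7 -> travel [-0.006  0.043  0.882] rot [-0.001 -0.     0.001]
```

View pics/w3.png

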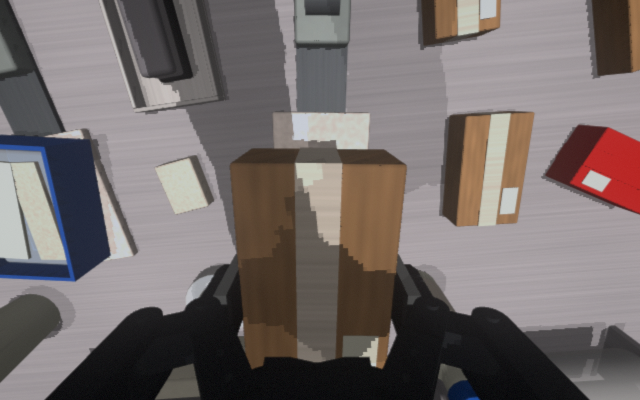

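Held carton is centred in the grip (its near end at row 150) and the board edge shows at row 113; board centre confirmed at (616,150). Lowering.

```bash

python3 -m pendant '[{"travel":[-0.01,0.043,0.3],"rot":[0,0,0],"fingers":-1},{"travel":[-0.01,0.043,0.6],"rot":[0,0,0],"fingers":-1},{"travel":[-0.01,0.043,0.8],"rot":[0,0,0],"fingers":-1},{"travel":[-0.01,0.043,0.8],"rot":[0,0,0],"fingers":-1}]'
python3 -m pendant '[{"travel":[0,0,0.2],"rot":[0,0,0],"fingers":-1},{"travel":[0,0,0.4],"rot":[0,0,0],"fingers":-1},{"travel":[0,0,0.56],"rot":[0,0,0],"fingers":-1},{"travel":[0,0,0.56],"rot":[0,0,0],"fingers":-1},{"travel":[0,0,0.56],"rot":[0,0,0],"fingers":-1}]'
python3 -c "
from h import *
plan(616,150,41,84.7)"
```

```text
clock: 13.35
tcp_pos: [0.6136, 0.148, 0.1059]
orientation: [-0.004, 0.048, 0.999, -0.001]
wrist_force: [-1.0, 0.8, -2.2]
finger_gap: 0.0668
grip_force: 80.1
clock: 13.85
tcp_pos: [0.6177, 0.1493, 0.0445]
orientation: [0.001, 0.047, 0.999, 0.0]
wrist_force: [0.5, 0.8, -1.5]
finger_gap: 0.0666
grip_force: 80.1
tcp [617.7 149.3  44.5] yaw 84.6 -> travel [0.014 0.004 0.029] rot [ 0.     0.001 -0.002]
```

```bash

python3 -m pendant '[{"travel":[0.01,0,0.025],"rot":[0,0,0],"fingers":-1},{"travel":[0.01,0,0.025],"rot":[0,0,0],"fingers":-1},{"travel":[0.01,0,0.025],"rot":[0,0,0],"fingers":1},{"travel":[0.01,0,0.025],"rot":[0,0,0],"fingers":1},{"travel":[0.01,0,0.025],"rot":[0,0,0],"fingers":1},{"travel":[0.01,0,0.025],"rot":[0,0,0],"fingers":1}]'
python3 -m pendant '[{"travel":[0,0,-0.4],"rot":[0,0,0],"fingers":1},{"travel":[0,0,-0.8],"rot":[0,0,0],"fingers":1},{"travel":[0,0,-1],"rot":[0,0,0],"fingers":1}]'
python3 -m pendant '[{"travel":[0,0.4,0],"rot":[0,0,0],"fingers":1},{"travel":[0,0.8,0],"rot":[0,0,0],"fingers":1},{"travel":[-0.01,1,0],"rot":[0,0,0],"fingers":1}]'
python3 -m pendant '[{"travel":[0.02,0.2,0],"rot":[0,0,-0.06],"fingers":1},{"travel":[0.02,0.4,0],"rot":[0,0,-0.06],"fingers":1},{"travel":[0.02,0.4,0],"rot":[0,0,-0.06],"fingers":1},{"travel":[0.02,0.4,0],"rot":[0,0,-0.06],"fingers":1}]'
python3 - <<'E'
from h import *
a,P=cartons(); cv2.imwrite('pics/w4.png',a); plan(614,321,26,88.5)
E
```

```text
clock: 14.45
tcp_pos: [0.6158, 0.1502, 0.04]
orientation: [0.0, 0.047, 0.999, 0.0]
wrist_force: [0.5, -0.8, 0.1]
finger_gap: 0.0854
grip_force: 0.0
clock: 14.75
tcp_pos: [0.6173, 0.1504, 0.1642]
orientation: [0.003, 0.047, 0.999, 0.0]
wrist_force: [1.0, -0.5, -0.6]
finger_gap: 0.0856
grip_force: 0.0
clock: 15.05
tcp_pos: [0.6282, 0.2728, 0.1604]
orientation: [0.001, 0.046, 0.999, 0.001]
wrist_force: [0.1, -0.5, -0.3]
finger_gap: 0.0857
grip_force: 0.0
clock: 15.45
tcp_pos: [0.6299, 0.3179, 0.1593]
orientation: [-0.0, 0.015, 1.0, -0.0]
wrist_force: [-0.3, -0.2, 0.6]
finger_gap: 0.0854
grip_force: 0.0
carton 0.88 [320. 178.] z 38.0 [612.3 321.  110.4  62.   -1.6] med [608.1 321.2] 9289
carton 0.86 [490.  33.] z 36.1 [498.2 458.6  60.5  53.1 -75.1] med [502.5 456.5] 5597
carton 0.81 [116. 190.] z 52.0 [616.7 150.7 124.7  68.9  -5.8] med [611.  152.7] 12585
carton 0.69 [468. 194.] z 36.0 [627.  457.1 100.4  57.8  63.3] med [625.1 455.3] 7489
carton 0.61 [270.  15.] z 34.1 [482.  289.3  54.2  13.1 -89.2] med [482.3 287.6] 1412
tcp [630.1 316.7 159.6] yaw 88.2 -> travel [0.135 0.032 1.113] rot [-0.    -0.    -0.006]
```

View pics/w4.png

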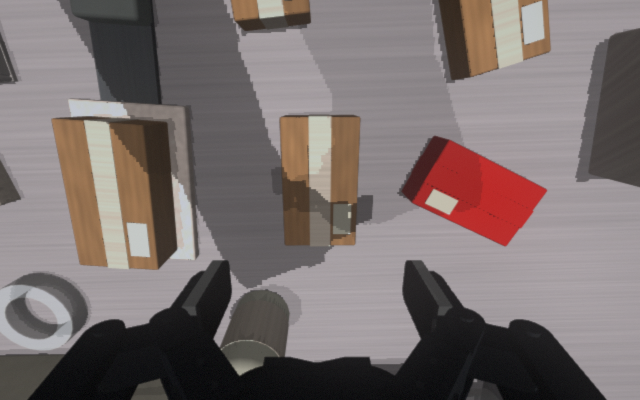

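Carton_1 (120,190) lies square on the board at (616.7,150.7) mm, -5.8°; carton_2, the brown one at (320,178), comes next (the red box at (480,190) is the decoy).

```bash

python3 -m pendant '[{"travel":[0.14,0.035,0.2],"rot":[0,0,0],"fingers":1},{"travel":[0.14,0.035,0.5],"rot":[0,0,0],"fingers":1},{"travel":[0.14,0.035,0.5],"rot":[0,0,0],"fingers":1}]' 70
python3 -m pendant '[{"travel":[0,0,0.2],"rot":[0,0,0],"fingers":1},{"travel":[0,0,0.4],"rot":[0,0,0],"fingers":1},{"travel":[0,0,0.6],"rot":[0,0,0],"fingers":1},{"travel":[0,0,0.6],"rot":[0,0,0],"fingers":1},{"travel":[0,0,0.6],"rot":[0,0,0],"fingers":-1},{"travel":[0,0,0.6],"rot":[0,0,0],"fingers":-1},{"travel":[0,0,0.6],"rot":[0,0,0],"fingers":-1},{"travel":[0,0,0.6],"rot":[0,0,0],"fingers":-1},{"travel":[0,0,0.6],"rot":[0,0,0],"fingers":-1}]'
python3 -c "
from h import *
plan(616.5,150.5,150,84.4)"
python3 -m pendant '[{"travel":[0,0,-0.2],"rot":[0,0,0],"fingers":-1},{"travel":[0,0,-0.5],"rot":[0,0,0],"fingers":-1},{"travel":[0,0,-0.8],"rot":[0,0,0],"fingers":-1},{"travel":[0,0,-1],"rot":[0,0,0],"fingers":-1},{"travel":[0,0,-1],"rot":[0,0,0],"fingers":-1}]'
python3 -c "
from h import *
plan(616.5,150.5,150,84.4)"
```

```text
clock: 15.85
tcp_pos: [0.6101, 0.3198, 0.0949]
orientation: [-0.004, 0.016, 1.0, -0.002]
wrist_force: [-0.8, 1.2, -0.5]
finger_gap: 0.0853
grip_force: 0.0
clock: 16.75
tcp_pos: [0.6153, 0.3226, 0.0304]
orientation: [0.002, 0.016, 1.0, 0.001]
wrist_force: [-0.1, -0.4, 7.1]
finger_gap: 0.0625
grip_force: 80.0
tcp [615.3 322.6  30.4] yaw 88.2 -> travel [-0.059 -1.432 -0.998] rot [0.001 0.004 0.063]
clock: 17.25
tcp_pos: [0.616, 0.3233, 0.1531]
orientation: [0.004, 0.016, 1.0, 0.002]
wrist_force: [0.6, 0.0, -1.4]
finger_gap: 0.0627
grip_force: 79.2
tcp [616.  323.3 153.1] yaw 88.2 -> travel [-0.049 -1.439  0.021] rot [0.004 0.007 0.063]
```

```bash

python3 -m pendant '[{"travel":[-0.02,-0.3,0],"rot":[0,0,0],"fingers":-1},{"travel":[-0.035,-0.72,0],"rot":[0,0,0],"fingers":-1},{"travel":[-0.035,-0.72,0],"rot":[0,0,0],"fingers":-1}]'
python3 -m pendant '[{"travel":[-0.02,-0.3,0],"rot":[0,0,0.03],"fingers":-1},{"travel":[-0.04,-0.72,0],"rot":[0,0,0.063],"fingers":-1},{"travel":[-0.04,-0.72,0],"rot":[0,0,0.063],"fingers":-1},{"travel":[-0.04,-0.72,0],"rot":[0,0,0.063],"fingers":-1}]'
cat >> h.py <<'E'
def held(L,zmin=.05):
    """brown box in the grip: its end nearest the robot in tool x; returns offset of centre along tool x (mm)"""
    a,P=look('wrist'); T=pose(); Q=(P-T[:3,3])@T[:3,:3]
    h=(abs(Q[...,0])<.085)&(abs(Q[...,1])<.036)&(Q[...,2]<.0)&(Q[...,2]>-.03)&(a[...,2]>a[...,0].astype(int)+15)
    z=np.nanmedian(Q[h][:,2]); t=Q[h]; t=t[abs(t[:,2]-z)<.004]
    e=np.percentile(t[:,0],99.5)*1000
    lo=np.percentile(t[t[:,0]>e/1000-.006][:,1],[2,98])
    # end edge angle: max x per y bin
    yb=np.arange(-.024,.025,.004); xe=[t[abs(t[:,1]-y)<.002][:,0].max() for y in yb if (abs(t[:,1]-y)<.002).any()]
    sl=np.degrees(np.arctan(np.polyfit(yb[:len(xe)],xe,1)[0]))
    print('held top tool z %.1f end x %.1f -> centre offset x %.1f, y edges %s, edge slope deg %.1f'%(z*1000,e,e-L/2,np.round(lo*1000,1),sl))
    return a,P
E
python3 - <<'E'
from h import *
a,P=held(112); cv2.imwrite('pics/w5.png',a); plan(616.5,150.5,100,84.4)
E
```

```text
clock: 17.55
tcp_pos: [0.6142, 0.2305, 0.1461]
orientation: [-0.002, 0.018, 1.0, -0.002]
wrist_force: [-1.0, 0.2, -2.1]
finger_gap: 0.0629
grip_force: 79.1
clock: 17.95
tcp_pos: [0.6166, 0.1481, 0.1467]
orientation: [-0.001, 0.05, 0.999, 0.0]
wrist_force: [-0.2, 0.8, -2.0]
finger_gap: 0.0626
grip_force: 79.1
held top tool z -7.4 end x 57.4 -> centre offset x 1.4, y edges [-31.4  29.3], edge slope deg 0.8
tcp [616.7 149.2 146.8] yaw 84.4 -> travel [0.002 0.011 0.39 ] rot [ 0.    -0.001 -0.   ]
```

```bash

python3 -m pendant '[{"travel":[-0.015,0.01,0.2],"rot":[0,0,0],"fingers":-1},{"travel":[-0.015,0.01,0.4],"rot":[0,0,0],"fingers":-1},{"travel":[-0.015,0.01,0.5],"rot":[0,0,0],"fingers":-1},{"travel":[-0.015,0.01,0.52],"rot":[0,0,0],"fingers":-1},{"travel":[-0.015,0.01,0.52],"rot":[0,0,0],"fingers":-1},{"travel":[-0.015,0.01,0.52],"rot":[0,0,0],"fingers":-1}]'
python3 -c "
from h import *
plan(618,150.5,83,84.4)"
```

```text
clock: 18.6
tcp_pos: [0.6198, 0.1508, 0.0864]
orientation: [0.001, 0.048, 0.999, 0.0]
wrist_force: [0.1, -0.6, -1.4]
finger_gap: 0.0625
grip_force: 79.0
tcp [619.8 150.8  86.4] yaw 84.5 -> travel [ 0.015 -0.004  0.028] rot [0.    0.002 0.001]
```

```bash

python3 -m pendant '[{"travel":[0.01,0,0.028],"rot":[0,0,0],"fingers":-1},{"travel":[0.01,0,0.028],"rot":[0,0,0],"fingers":-1},{"travel":[0.01,0,0.028],"rot":[0,0,0],"fingers":-1},{"travel":[0.01,0,0.028],"rot":[0,0,0],"fingers":1},{"travel":[0.01,0,0.028],"rot":[0,0,0],"fingers":1},{"travel":[0.01,0,0.028],"rot":[0,0,0],"fingers":1},{"travel":[0.01,0,0.028],"rot":[0,0,0],"fingers":1}]'
python3 -m pendant '[{"travel":[0,0,-0.3],"rot":[0,0,0],"fingers":1},{"travel":[0,0,-0.7],"rot":[0,0,0],"fingers":1},{"travel":[0,0,-1],"rot":[0,0,0],"fingers":1},{"travel":[0,0,-1],"rot":[0,0,0],"fingers":1}]'
python3 -c "
from h import *
plan(480,452,170,84.5)"
```

```text
clock: 19.3
tcp_pos: [0.618, 0.1503, 0.0822]
orientation: [0.0, 0.049, 0.999, 0.0]
wrist_force: [-0.5, -1.1, 0.5]
finger_gap: 0.0856
grip_force: 0.0
clock: 19.7
tcp_pos: [0.6211, 0.1508, 0.2087]
orientation: [0.005, 0.049, 0.999, 0.001]
wrist_force: [1.2, 0.3, 0.8]
finger_gap: 0.0855
grip_force: 0.0
tcp [621.1 150.8 208.7] yaw 84.4 -> travel [1.417 2.383 0.313] rot [ 0.002  0.01  -0.001]
```

```bash

python3 -m pendant '[{"travel":[0.2,0.35,0],"rot":[0,0,0],"fingers":1},{"travel":[0.4,0.7,0],"rot":[0,0,0],"fingers":1},{"travel":[0.47,0.8,0],"rot":[0,0,0],"fingers":1}]'
python3 -m pendant '[{"travel":[0.2,0.35,0],"rot":[0,0,0],"fingers":1},{"travel":[0.4,0.7,0],"rot":[0,0,0],"fingers":1},{"travel":[0.47,0.8,0],"rot":[0,0,0],"fingers":1}]'
python3 -m pendant '[{"travel":[0.2,0.35,0.1],"rot":[0,0,-0.12],"fingers":1},{"travel":[0.4,0.7,0.2],"rot":[0,0,-0.24],"fingers":1},{"travel":[0.47,0.8,0.32],"rot":[0,0,-0.375],"fingers":1},{"travel":[0.47,0.8,0.32],"rot":[0,0,-0.375],"fingers":1},{"travel":[0.47,0.8,0.32],"rot":[0,0,-0.375],"fingers":1}]' 70
python3 - <<'E'
from h import *
a,P=cartons(); cv2.imwrite('pics/w6.png',a); plan(480,452,26,107)
E
```

```text
clock: 20.0
tcp_pos: [0.5689, 0.2545, 0.2015]
orientation: [-0.001, 0.047, 0.999, 0.0]
wrist_force: [0.1, 1.2, 0.5]
finger_gap: 0.0854
grip_force: 0.0
clock: 20.3
tcp_pos: [0.5222, 0.3557, 0.2014]
orientation: [-0.0, 0.047, 0.999, 0.0]
wrist_force: [-1.1, -0.6, -0.4]
finger_gap: 0.0853
grip_force: 0.0
clock: 20.8
tcp_pos: [0.4774, 0.4528, 0.1629]
orientation: [-0.0, -0.146, 0.989, -0.001]
wrist_force: [0.1, 0.1, 0.2]
finger_gap: 0.0853
grip_force: 0.0
carton 0.91 [417.  30.] z 36.1 [317.5 476.2  99.3  60.7  79.2] med [327.9 484.1] 7748
carton 0.81 [ 10. 238.] z 31.6 [616.9 184.6 120.6  12.3  -0.9] med [597.7 185.8] 804
carton 0.73 [278. 326.] z 35.8 [625.4 457.1  98.4  58.3  63.1] med [618.7 453.5] 4172
carton 0.7 [137. 101.] z 34.0 [443.2 286.8  87.6  57.7   4.3] med [440.4 287.7] 8125
carton 0.57 [317. 196.] z 36.0 [475.4 452.9  99.7  57.9  15.8] med [471.9 451.9] 7133
tcp [478.6 452.4 164.1] yaw 106.7 -> travel [-0.009 -0.006  1.151] rot [-0.     0.001 -0.005]
```

View pics/w6.png

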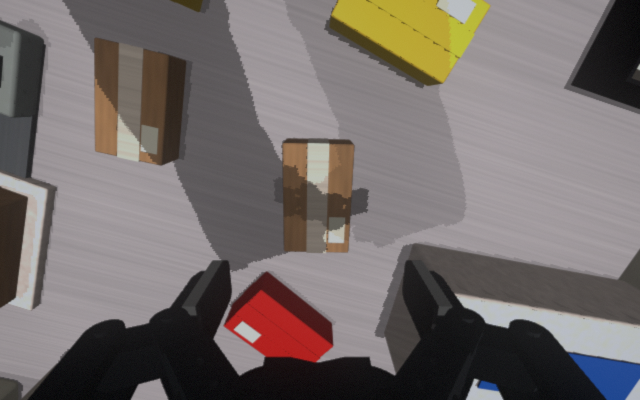

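Carton_3 is the plain brown one at (317,196), 100x58 mm in the fit. The red box (280,318) and the yellow one (410,35) are the same shape but the wrong colour.

```bash

python3 -m pendant '[{"travel":[0.025,0,0.2],"rot":[0,0,0],"fingers":1},{"travel":[0.025,0,0.5],"rot":[0,0,0],"fingers":1},{"travel":[0.025,0,0.5],"rot":[0,0,0],"fingers":1}]' 70
python3 -m pendant '[{"travel":[0,0,0.2],"rot":[0,0,0],"fingers":1},{"travel":[0,0,0.4],"rot":[0,0,0],"fingers":1},{"travel":[0,0,0.62],"rot":[0,0,0],"fingers":1},{"travel":[0,0,0.62],"rot":[0,0,0],"fingers":1},{"travel":[0,0,0.62],"rot":[0,0,0],"fingers":-1},{"travel":[0,0,0.62],"rot":[0,0,0],"fingers":-1},{"travel":[0,0,0.62],"rot":[0,0,0],"fingers":-1},{"travel":[0,0,0.62],"rot":[0,0,0],"fingers":-1},{"travel":[0,0,0.62],"rot":[0,0,0],"fingers":-1}]'
python3 -m pendant '[{"travel":[0,0,-0.2],"rot":[0,0,0],"fingers":-1},{"travel":[0,0,-0.5],"rot":[0,0,0],"fingers":-1},{"travel":[0,0,-0.8],"rot":[0,0,0],"fingers":-1},{"travel":[0,0,-1],"rot":[0,0,0],"fingers":-1}]'
python3 -m pendant '[{"travel":[0,0,-0.2],"rot":[0,0,0.12],"fingers":-1},{"travel":[0,0,-0.4],"rot":[0,0,0.24],"fingers":-1},{"travel":[0,0,-0.4],"rot":[0,0,0.37],"fingers":-1},{"travel":[0,0,-0.4],"rot":[0,0,0.37],"fingers":-1},{"travel":[0,0,-0.4],"rot":[0,0,0.37],"fingers":-1}]'
python3 -c "
from h import *
plan(616.5,150.5,200,84.4)"
```

```text
clock: 21.2
tcp_pos: [0.4732, 0.4494, 0.0997]
orientation: [-0.003, -0.145, 0.989, -0.002]
wrist_force: [-0.7, 0.3, -0.8]
finger_gap: 0.0852
grip_force: 0.0
clock: 22.1
tcp_pos: [0.4764, 0.4536, 0.0322]
orientation: [0.002, -0.147, 0.989, 0.001]
wrist_force: [-0.4, -0.9, 6.0]
finger_gap: 0.0588
grip_force: 77.1
clock: 22.5
tcp_pos: [0.4754, 0.4533, 0.153]
orientation: [0.002, -0.147, 0.989, 0.001]
wrist_force: [0.8, 0.6, -1.9]
finger_gap: 0.0585
grip_force: 76.1
clock: 23.0
tcp_pos: [0.4743, 0.4524, 0.1972]
orientation: [-0.0, 0.044, 0.999, -0.0]
wrist_force: [-0.2, 0.1, -1.5]
finger_gap: 0.0583
grip_force: 76.0
tcp [474.3 452.4 197.2] yaw 84.9 -> travel [-1.404 -2.401 -0.023] rot [-0.    -0.     0.008]
```

```bash

python3 -m pendant '[{"travel":[-0.2,-0.35,0],"rot":[0,0,0],"fingers":-1},{"travel":[-0.4,-0.7,0],"rot":[0,0,0],"fingers":-1},{"travel":[-0.47,-0.8,0],"rot":[0,0,0],"fingers":-1}]'
python3 -m pendant '[{"travel":[-0.2,-0.35,0],"rot":[0,0,0],"fingers":-1},{"travel":[-0.4,-0.7,0],"rot":[0,0,0],"fingers":-1},{"travel":[-0.47,-0.8,0],"rot":[0,0,0],"fingers":-1}]'
python3 -m pendant '[{"travel":[-0.2,-0.35,0],"rot":[0,0,0],"fingers":-1},{"travel":[-0.4,-0.7,0],"rot":[0,0,0],"fingers":-1},{"travel":[-0.46,-0.8,0],"rot":[0,0,0],"fingers":-1},{"travel":[-0.46,-0.8,0],"rot":[0,0,0],"fingers":-1},{"travel":[-0.46,-0.8,0],"rot":[0,0,0],"fingers":-1}]'
python3 - <<'E'
from h import *
a,P=held(100); cv2.imwrite('pics/w7.png',a); plan(616.5,150.5,130,84.4)
# near end of carton_2 on the column
m=(P[...,2]>.084)&(P[...,2]<.097)&(abs(P[...,0]-.6)<.1)&(abs(P[...,1]-.15)<.06)
print('column top visible',m.sum(),rect(P[m]) if m.sum()>50 else '')
E
```

```text
clock: 23.3
tcp_pos: [0.5228, 0.3481, 0.1963]
orientation: [-0.001, 0.046, 0.999, -0.001]
wrist_force: [-0.2, 0.0, -2.3]
finger_gap: 0.0582
grip_force: 76.2
clock: 23.6
tcp_pos: [0.5704, 0.2472, 0.1965]
orientation: [-0.0, 0.047, 0.999, -0.001]
wrist_force: [-0.5, 0.3, -2.0]
finger_gap: 0.0583
grip_force: 76.3
clock: 24.1
tcp_pos: [0.6148, 0.151, 0.1966]
orientation: [-0.001, 0.046, 0.999, 0.0]
wrist_force: [-0.6, -0.0, -2.0]
finger_gap: 0.0582
grip_force: 76.3
held top tool z -3.6 end x 50.2 -> centre offset x 0.2, y edges [-28.1  28.7], edge slope deg -1.0
tcp [614.6 151.6 196.8] yaw 84.8 -> travel [-0.018 -0.008  0.556] rot [ 0.    -0.001  0.007]
column top visible 2149 [570.2 155.   64.   20.2  83.8]
```

View pics/w7.png

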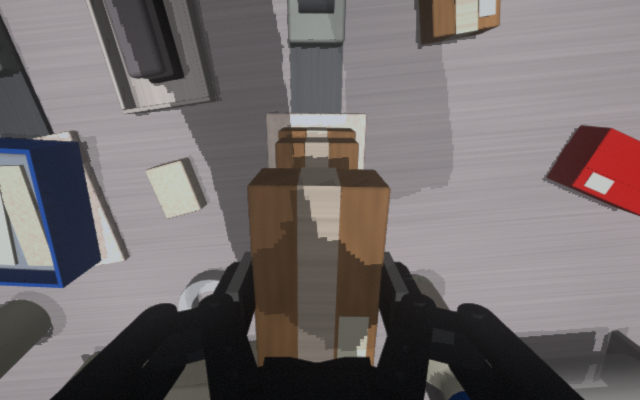

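Held carton_3 hangs over the column (column end at rows 130-170, aligned); the strip of carton_2 gives its centre at (615.8,150).

```bash

python3 -m pendant '[{"travel":[-0.01,-0.01,0.2],"rot":[0,0,0],"fingers":-1},{"travel":[-0.01,-0.01,0.4],"rot":[0,0,0],"fingers":-1},{"travel":[-0.01,-0.01,0.55],"rot":[0,0,0],"fingers":-1},{"travel":[-0.01,-0.01,0.61],"rot":[0,0,0],"fingers":-1},{"travel":[-0.01,-0.01,0.61],"rot":[0,0,0],"fingers":-1},{"travel":[-0.01,-0.01,0.61],"rot":[0,0,0],"fingers":-1},{"travel":[-0.01,-0.01,0.61],"rot":[0,0,0],"fingers":-1}]'
python3 -c "
from h import *
plan(616,150.2,122.5,84.4)"
```

```text
clock: 24.85
tcp_pos: [0.6168, 0.1498, 0.1248]
orientation: [0.001, 0.046, 0.999, 0.0]
wrist_force: [-0.2, 0.1, -2.4]
finger_gap: 0.0583
grip_force: 76.4
tcp [616.8 149.8 124.8] yaw 84.8 -> travel [0.007 0.003 0.019] rot [0.    0.001 0.006]
```

```bash

python3 -m pendant '[{"travel":[0.005,0,0.02],"rot":[0,0,0],"fingers":-1},{"travel":[0.005,0,0.02],"rot":[0,0,0],"fingers":-1},{"travel":[0.005,0,0.02],"rot":[0,0,0],"fingers":-1},{"travel":[0.005,0,0.02],"rot":[0,0,0],"fingers":1},{"travel":[0.005,0,0.02],"rot":[0,0,0],"fingers":1},{"travel":[0.005,0,0.02],"rot":[0,0,0],"fingers":1},{"travel":[0.005,0,0.02],"rot":[0,0,0],"fingers":1}]'
python3 -m pendant '[{"travel":[0,0,-0.3],"rot":[0,0,0],"fingers":1},{"travel":[0,0,-0.7],"rot":[0,0,0],"fingers":1},{"travel":[0,0,-0.8],"rot":[0,0,0],"fingers":1},{"travel":[0,0,-0.8],"rot":[0,0,0],"fingers":1}]'
python3 - <<'E'
from h import *
cartons('scene'); cartons(); plan(443,287,170,84.5)
E
```

```text
clock: 25.55
tcp_pos: [0.6158, 0.149, 0.1215]
orientation: [-0.0, 0.046, 0.999, -0.0]
wrist_force: [0.3, -0.4, -0.1]
finger_gap: 0.085
grip_force: 0.0
clock: 25.95
tcp_pos: [0.6175, 0.1493, 0.2207]
orientation: [0.003, 0.046, 0.999, 0.0]
wrist_force: [0.4, -0.2, -0.4]
finger_gap: 0.0852
grip_force: 0.0
carton 0.8 [323. 260.] z 89.3 [634.1 172.5 119.1  51.6 -34.4] med [646.2 168.1] 82
carton 0.8 [487. 295.] z 36.8 [322.9 475.2  97.7  59.9  78.7] med [322.7 476.1] 741
carton 0.78 [291. 127.] z 32.3 [ 445.6 -296.5   53.8   36.9   58.6] med [ 448.2 -299.9] 101
carton 0.69 [322. 248.] z 126.5 [618.8 149.6  98.   58.2  -6.5] med [629.3 151.5] 586
carton 0.68 [406. 263.] z 34.5 [445.2 285.8  89.3  56.    4. ] med [447.  287.8] 562
carton 0.61 [393. 354.] z 36.5 [629.6 457.   99.2  59.8  62.8] med [630.8 457.7] 970
carton 0.6 [323. 267.] z 52.4 [679.4 145.8  60.6   3.1  82.9] med [679.2 144.5] 24
carton 0.84 [321. 127.] z 51.8 [557.5 157.3  64.9   5.6  84.7] med [557.1 155.7] 385
carton 0.78 [319. 139.] z 89.9 [563.1 155.6  61.9   5.8  84.1] med [562.8 156.4] 503
carton 0.64 [596. 168.] z 35.8 [627.3 455.8 100.2  58.8  63.1] med [624.3 445.5] 4590
carton 0.61 [ 31. 101.] z 24.2 [ 456.1 -127.7   66.2   27.6  -23.3] med [ 459.7 -129.8] 1161
carton 0.59 [316. 211.] z 126.0 [615.6 149.4 100.4  58.2  -6.4] med [611.4 149.8] 9298
carton 0.57 [ 22. 322.] z 79.8 [ 766.5 -208.8   56.5   19.1  -21.3] med [ 758.2 -201.9] 383
carton 0.56 [450.  21.] z 34.1 [471.  287.9  56.6  33.  -87.2] med [472.9 285.6] 2331
tcp [614.8 148.9 215.4] yaw 84.7 -> travel [1.53  1.014 0.383] rot [-0.001 -0.003  0.004]
```

Column check: carton_3 top at z 126, (615.6,149.4) mm, good. On to carton_4.

```bash

python3 -m pendant '[{"travel":[0.25,0.17,0],"rot":[0,0,0],"fingers":1},{"travel":[0.5,0.34,0],"rot":[0,0,0],"fingers":1},{"travel":[0.765,0.507,0],"rot":[0,0,0],"fingers":1}]'
python3 -m pendant '[{"travel":[0.25,0.17,0.1],"rot":[0,0,-0.1],"fingers":1},{"travel":[0.5,0.34,0.2],"rot":[0,0,-0.16],"fingers":1},{"travel":[0.765,0.507,0.38],"rot":[0,0,-0.16],"fingers":1},{"travel":[0.765,0.507,0.38],"rot":[0,0,-0.16],"fingers":1},{"travel":[0.765,0.507,0.38],"rot":[0,0,-0.16],"fingers":1}]' 70
python3 - <<'E'
from h import *
a,P=cartons(); cv2.imwrite('pics/w8.png',a); plan(443,287,27,94.3)
E
```

```text
clock: 26.45
tcp_pos: [0.5283, 0.2183, 0.2152]
orientation: [-0.002, 0.047, 0.999, -0.0]
wrist_force: [-0.4, -0.5, 0.3]
finger_gap: 0.0852
grip_force: 0.0
clock: 26.95
tcp_pos: [0.4424, 0.2871, 0.1702]
orientation: [-0.002, -0.039, 0.999, -0.001]
wrist_force: [0.6, 0.8, 0.3]
finger_gap: 0.0855
grip_force: 0.0
carton 0.95 [158. 292.] z 50.9 [555.4 138.4  28.4   7.4  87.1] med [554.3 137.8] 245
carton 0.9 [138. 319.] z 69.4 [558.5 133.6  14.6   2.6  86.9] med [558.5 132.7] 104
carton 0.85 [147. 393.] z 125.6 [573.9 171.1  24.7  14.6 -88.7] med [573.3 172.8] 456
carton 0.78 [335.  48.] z 36.1 [318.6 289.8  73.8  58.8  -4.8] med [318.9 290.3] 7447
carton 0.77 [556.  67.] z 36.0 [317.9 474.9 101.2  59.1  79.1] med [317.  472.6] 10509
carton 0.72 [409. 356.] z 35.9 [656.1 487.7  29.5  22.3 -15.7] med [653.8 488.1] 288
carton 0.67 [317. 193.] z 34.0 [442.5 286.5  88.   53.8   4.3] med [439.5 286.4] 5420
tcp [444.8 286.9 171.6] yaw 94.3 -> travel [0.015 0.002 1.205] rot [-0. -0. -0.]
```

```bash

python3 -m pendant '[{"travel":[0.02,0,0.2],"rot":[0,0,0],"fingers":1},{"travel":[0.02,0,0.5],"rot":[0,0,0],"fingers":1},{"travel":[0.02,0,0.55],"rot":[0,0,0],"fingers":1}]' 70
python3 -m pendant '[{"travel":[0,0,0.2],"rot":[0,0,0],"fingers":1},{"travel":[0,0,0.4],"rot":[0,0,0],"fingers":1},{"travel":[0,0,0.64],"rot":[0,0,0],"fingers":1},{"travel":[0,0,0.64],"rot":[0,0,0],"fingers":1},{"travel":[0,0,0.64],"rot":[0,0,0],"fingers":-1},{"travel":[0,0,0.64],"rot":[0,0,0],"fingers":-1},{"travel":[0,0,0.64],"rot":[0,0,0],"fingers":-1},{"travel":[0,0,0.64],"rot":[0,0,0],"fingers":-1},{"travel":[0,0,0.64],"rot":[0,0,0],"fingers":-1}]'
python3 -m pendant '[{"travel":[0,0,-0.2],"rot":[0,0,0],"fingers":-1},{"travel":[0,0,-0.5],"rot":[0,0,0],"fingers":-1},{"travel":[0,0,-0.8],"rot":[0,0,0],"fingers":-1},{"travel":[0,0,-1],"rot":[0,0,0],"fingers":-1}]'
python3 -m pendant '[{"travel":[0,0,-0.2],"rot":[0,0,0.08],"fingers":-1},{"travel":[0,0,-0.5],"rot":[0,0,0.17],"fingers":-1},{"travel":[0,0,-0.7],"rot":[0,0,0.17],"fingers":-1},{"travel":[0,0,-0.7],"rot":[0,0,0.17],"fingers":-1},{"travel":[0,0,-0.7],"rot":[0,0,0.17],"fingers":-1}]'
python3 -c "
from h import *
plan(616,149.8,230,84)"
```

```text
clock: 27.35
tcp_pos: [0.4408, 0.2852, 0.1029]
orientation: [-0.002, -0.037, 0.999, -0.001]
wrist_force: [-1.4, -0.5, -0.7]
finger_gap: 0.0855
grip_force: 0.0
clock: 28.25
tcp_pos: [0.4437, 0.2876, 0.0315]
orientation: [0.002, -0.038, 0.999, 0.001]
wrist_force: [-0.6, -1.0, 7.8]
finger_gap: 0.0542
grip_force: 75.7
clock: 28.65
tcp_pos: [0.4428, 0.2875, 0.1527]
orientation: [0.002, -0.038, 0.999, 0.001]
wrist_force: [0.3, 0.3, -1.9]
finger_gap: 0.0546
grip_force: 74.7
clock: 29.15
tcp_pos: [0.442, 0.2871, 0.2337]
orientation: [0.001, 0.051, 0.999, 0.0]
wrist_force: [0.9, -0.0, -1.3]
finger_gap: 0.0547
grip_force: 74.8
tcp [442.  287.1 233.7] yaw 84.1 -> travel [-1.559 -0.99   0.032] rot [0.001 0.001 0.002]
```

```bash

python3 -m pendant '[{"travel":[-0.25,-0.17,0],"rot":[0,0,0],"fingers":-1},{"travel":[-0.5,-0.34,0],"rot":[0,0,0],"fingers":-1},{"travel":[-0.78,-0.5,0],"rot":[0,0,0],"fingers":-1}]'
python3 -m pendant '[{"travel":[-0.25,-0.17,0],"rot":[0,0,0],"fingers":-1},{"travel":[-0.5,-0.34,0],"rot":[0,0,0],"fingers":-1},{"travel":[-0.77,-0.5,0],"rot":[0,0,0],"fingers":-1},{"travel":[-0.77,-0.5,0],"rot":[0,0,0],"fingers":-1},{"travel":[-0.77,-0.5,0],"rot":[0,0,0],"fingers":-1}]'
python3 - <<'E'
from h import *
a,P=held(88); cv2.imwrite('pics/w9.png',a); plan(616,149.8,159,84)
m=(P[...,2]>.120)&(P[...,2]<.132)&(abs(P[...,0]-.6)<.1)&(abs(P[...,1]-.15)<.06)
print('column top visible',m.sum(),rect(P[m]) if m.sum()>50 else '')
E
```

```text
clock: 29.45
tcp_pos: [0.5281, 0.2169, 0.2314]
orientation: [-0.002, 0.051, 0.999, -0.0]
wrist_force: [-0.2, 0.5, -1.2]
finger_gap: 0.0541
grip_force: 74.7
clock: 29.95
tcp_pos: [0.6139, 0.1477, 0.2306]
orientation: [-0.002, 0.052, 0.999, -0.0]
wrist_force: [-0.8, -0.4, -1.5]
finger_gap: 0.0547
grip_force: 74.7
held top tool z -1.8 end x 44.0 -> centre offset x -0.0, y edges [-27.  26.], edge slope deg -0.1
tcp [613.4 148.4 231.2] yaw 84.1 -> travel [-0.023  0.014  0.601] rot [-0.    -0.004  0.002]
column top visible 2204 [576.7 153.7  59.8  22.3  84.1]
```

```bash

python3 -m pendant '[{"travel":[-0.02,0.01,0.2],"rot":[0,0,0],"fingers":-1},{"travel":[-0.02,0.01,0.4],"rot":[0,0,0],"fingers":-1},{"travel":[-0.02,0.01,0.54],"rot":[0,0,0],"fingers":-1},{"travel":[-0.02,0.01,0.59],"rot":[0,0,0],"fingers":-1},{"travel":[-0.02,0.01,0.59],"rot":[0,0,0],"fingers":-1},{"travel":[-0.02,0.01,0.59],"rot":[0,0,0],"fingers":-1},{"travel":[-0.02,0.01,0.59],"rot":[0,0,0],"fingers":-1}]'
python3 -c "
from h import *
plan(615.5,149.7,158.2,84.4)"
```

```text
clock: 30.7
tcp_pos: [0.6176, 0.1499, 0.1638]
orientation: [0.001, 0.051, 0.999, 0.0]
wrist_force: [-0.2, -0.8, -1.6]
finger_gap: 0.0543
grip_force: 74.7
tcp [617.6 149.9 163.8] yaw 84.1 -> travel [ 0.018 -0.003  0.046] rot [ 0.     0.002 -0.004]
```

```bash

python3 -m pendant '[{"travel":[0.013,0,0.02],"rot":[0,0,0],"fingers":-1},{"travel":[0.013,0,0.044],"rot":[0,0,0],"fingers":-1},{"travel":[0.013,0,0.044],"rot":[0,0,0],"fingers":-1},{"travel":[0.013,0,0.044],"rot":[0,0,0],"fingers":-1},{"travel":[0.013,0,0.044],"rot":[0,0,0],"fingers":1},{"travel":[0.013,0,0.044],"rot":[0,0,0],"fingers":1},{"travel":[0.013,0,0.044],"rot":[0,0,0],"fingers":1},{"travel":[0.013,0,0.044],"rot":[0,0,0],"fingers":1}]'
python3 -m pendant '[{"travel":[0,0,-0.3],"rot":[0,0,0],"fingers":1},{"travel":[0,0,-0.6],"rot":[0,0,0],"fingers":1},{"travel":[0,0,-0.75],"rot":[0,0,0],"fingers":1},{"travel":[0,0,-0.75],"rot":[0,0,0],"fingers":1}]'
python3 - <<'E'
from h import *
cartons('side'); cartons(); plan(431,-292,200,84.1)
E
```

```text
clock: 31.5
tcp_pos: [0.6155, 0.1496, 0.157]
orientation: [-0.0, 0.051, 0.999, -0.0]
wrist_force: [-0.0, -0.1, 0.2]
finger_gap: 0.0854
grip_force: 0.0
clock: 31.9
tcp_pos: [0.6172, 0.1499, 0.2507]
orientation: [0.003, 0.051, 0.999, 0.0]
wrist_force: [0.2, 0.3, -0.3]
finger_gap: 0.0856
grip_force: 0.0
carton 0.93 [242. 173.] z 37.1 [308.6 283.6  99.5  60.1  -2.2] med [308.9 284.2] 226
carton 0.91 [318. 132.] z 37.3 [629.3 450.  105.8  56.8  65.2] med [630.3 450.1] 168
carton 0.84 [336. 151.] z 160.7 [614.9 144.2  83.6  56.9  -7.2] med [615.  143.3] 232
carton 0.83 [318. 287.] z 32.8 [ 431.8 -295.5   72.5   55.1  -31.4] med [ 432.1 -294.8] 344
carton 0.71 [336. 172.] z 82.5 [612.  119.1 108.9  30.3 -15.6] med [609.5 121. ] 59
carton 0.71 [237. 140.] z 36.5 [321.6 468.3  99.2  52.8  79.9] med [320.8 467.6] 171
carton 0.66 [335. 185.] z 48.1 [612.1 116.7 116.6  19.8 -15.3] med [608.1 117.4] 73
carton 0.96 [315. 148.] z 125.8 [568.4 154.7  57.8   5.6  83.9] med [567.9 153.7] 453
carton 0.91 [317. 210.] z 160.0 [614.8 149.9  88.7  54.9  -5.2] med [611.2 150.1] 7906
carton 0.85 [317. 128.] z 51.9 [557.  155.8  62.9   4.3  84.2] med [557.1 156.2] 298
carton 0.84 [319. 135.] z 89.9 [562.7 155.7  60.8   6.2  82.3] med [562.8 156. ] 400
carton 0.83 [578. 160.] z 35.9 [627.5 456.5 101.7  59.2  63.5] med [625.7 453.9] 4700
tcp [614.8 149.6 245.4] yaw 84.1 -> travel [ 1.145 -3.817  0.384] rot [-0.001 -0.002  0.   ]
```

```bash

python3 -m pendant '[{"travel":[0.1,-0.35,0],"rot":[0,0,0],"fingers":1},{"travel":[0.2,-0.7,0],"rot":[0,0,0],"fingers":1},{"travel":[0.285,-0.955,0],"rot":[0,0,0],"fingers":1}]'
python3 -m pendant '[{"travel":[0.1,-0.35,0],"rot":[0,0,0],"fingers":1},{"travel":[0.2,-0.7,0],"rot":[0,0,0],"fingers":1},{"travel":[0.285,-0.955,0],"rot":[0,0,0],"fingers":1}]'
python3 -m pendant '[{"travel":[0.1,-0.35,0],"rot":[0,0,0],"fingers":1},{"travel":[0.2,-0.7,0],"rot":[0,0,0],"fingers":1},{"travel":[0.285,-0.955,0],"rot":[0,0,0],"fingers":1}]'
python3 -m pendant '[{"travel":[0.1,-0.35,0.2],"rot":[0,0,0.14],"fingers":1},{"travel":[0.2,-0.7,0.4],"rot":[0,0,0.28],"fingers":1},{"travel":[0.285,-0.955,0.6],"rot":[0,0,0.42],"fingers":1},{"travel":[0.285,-0.955,0.6],"rot":[0,0,0.42],"fingers":1},{"travel":[0.285,-0.955,0.6],"rot":[0,0,0.42],"fingers":1}]' 70
python3 - <<'E'
from h import *
a,P=cartons(); cv2.imwrite('pics/w10.png',a); plan(429,-292,27,59)
E
```

```text
clock: 32.4
tcp_pos: [0.568, 0.0377, 0.2451]
orientation: [-0.002, 0.051, 0.999, -0.0]
wrist_force: [-0.4, 0.4, 0.1]
finger_gap: 0.0857
grip_force: 0.0
clock: 32.7
tcp_pos: [0.5221, -0.073, 0.2454]
orientation: [-0.001, 0.052, 0.999, 0.0]
wrist_force: [-0.3, 0.4, -0.3]
finger_gap: 0.0856
grip_force: 0.0
clock: 33.0
tcp_pos: [0.4765, -0.1834, 0.2455]
orientation: [-0.001, 0.052, 0.999, 0.0]
wrist_force: [0.6, -0.2, 1.2]
finger_gap: 0.0857
grip_force: 0.0
clock: 33.5
tcp_pos: [0.4311, -0.2919, 0.1733]
orientation: [-0.002, 0.268, 0.963, 0.001]
wrist_force: [1.0, -1.1, -0.1]
finger_gap: 0.0853
grip_force: 0.0
carton 0.79 [315. 190.] z 32.0 [ 428.9 -290.2   76.4   50.   -31.2] med [ 426.8 -289. ] 4291
tcp [ 432.6 -291.6  175. ] yaw 59.0 -> travel [ 0.023 -0.019  1.233] rot [ 0.    -0.001  0.   ]
```

```bash

python3 -m pendant '[{"travel":[0.03,-0.005,0.2],"rot":[0,0,0],"fingers":1},{"travel":[0.03,-0.005,0.5],"rot":[0,0,0],"fingers":1},{"travel":[0.03,-0.005,0.6],"rot":[0,0,0],"fingers":1}]' 70
python3 -m pendant '[{"travel":[0,0,0.2],"rot":[0,0,0],"fingers":1},{"travel":[0,0,0.4],"rot":[0,0,0],"fingers":1},{"travel":[0,0,0.65],"rot":[0,0,0],"fingers":1},{"travel":[0,0,0.65],"rot":[0,0,0],"fingers":1},{"travel":[0,0,0.65],"rot":[0,0,0],"fingers":-1},{"travel":[0,0,0.65],"rot":[0,0,0],"fingers":-1},{"travel":[0,0,0.65],"rot":[0,0,0],"fingers":-1},{"travel":[0,0,0.65],"rot":[0,0,0],"fingers":-1},{"travel":[0,0,0.65],"rot":[0,0,0],"fingers":-1}]'
python3 -m pendant '[{"travel":[0,0,-0.2],"rot":[0,0,0],"fingers":-1},{"travel":[0,0,-0.5],"rot":[0,0,0],"fingers":-1},{"travel":[0,0,-0.8],"rot":[0,0,0],"fingers":-1},{"travel":[0,0,-1],"rot":[0,0,0],"fingers":-1}]'
python3 -m pendant '[{"travel":[0,0,-0.2],"rot":[0,0,-0.12],"fingers":-1},{"travel":[0,0,-0.5],"rot":[0,0,-0.24],"fingers":-1},{"travel":[0,0,-0.8],"rot":[0,0,-0.36],"fingers":-1},{"travel":[0,0,-1],"rot":[0,0,-0.42],"fingers":-1},{"travel":[0,0,-1],"rot":[0,0,-0.42],"fingers":-1},{"travel":[0,0,-1],"rot":[0,0,-0.42],"fingers":-1}]'
python3 -c "
from h import *
plan(615.5,149.8,270,84.2)"
```

```text
clock: 33.9
tcp_pos: [0.4286, -0.2887, 0.1012]
orientation: [-0.001, 0.267, 0.964, 0.001]
wrist_force: [-0.3, 0.8, 0.3]
finger_gap: 0.0856
grip_force: 0.0
clock: 34.8
tcp_pos: [0.4307, -0.292, 0.0274]
orientation: [0.002, 0.268, 0.963, -0.001]
wrist_force: [0.2, 0.7, 6.8]
finger_gap: 0.051
grip_force: 74.5
clock: 35.2
tcp_pos: [0.4298, -0.2917, 0.1486]
orientation: [0.002, 0.268, 0.963, -0.001]
wrist_force: [0.2, 0.1, -1.5]
finger_gap: 0.0507
grip_force: 73.5
clock: 35.8
tcp_pos: [0.4291, -0.2911, 0.2655]
orientation: [0.001, 0.052, 0.999, -0.001]
wrist_force: [0.0, 0.4, -2.2]
finger_gap: 0.0507
grip_force: 73.7
tcp [ 429.1 -291.1  265.5] yaw 84.1 -> travel [-1.164  3.815 -0.04 ] rot [-0.001  0.001 -0.002]
```

```bash

python3 -m pendant '[{"travel":[-0.1,0.35,0],"rot":[0,0,0],"fingers":-1},{"travel":[-0.2,0.7,0],"rot":[0,0,0],"fingers":-1},{"travel":[-0.29,0.955,-0.03],"rot":[0,0,0],"fingers":-1}]'
python3 -m pendant '[{"travel":[-0.1,0.35,0],"rot":[0,0,0],"fingers":-1},{"travel":[-0.2,0.7,0],"rot":[0,0,0],"fingers":-1},{"travel":[-0.29,0.955,-0.03],"rot":[0,0,0],"fingers":-1}]'
python3 -m pendant '[{"travel":[-0.1,0.35,0],"rot":[0,0,0],"fingers":-1},{"travel":[-0.2,0.7,0],"rot":[0,0,0],"fingers":-1},{"travel":[-0.29,0.955,-0.03],"rot":[0,0,0],"fingers":-1}]'
python3 -m pendant '[{"travel":[-0.1,0.35,0],"rot":[0,0,0],"fingers":-1},{"travel":[-0.2,0.7,0],"rot":[0,0,0],"fingers":-1},{"travel":[-0.29,0.955,0],"rot":[0,0,0],"fingers":-1},{"travel":[-0.29,0.955,0],"rot":[0,0,0],"fingers":-1},{"travel":[-0.29,0.955,0],"rot":[0,0,0],"fingers":-1}]'
python3 - <<'E'
from h import *
a,P=held(76); cv2.imwrite('pics/w11.png',a); plan(615.5,149.8,190,84.2)
m=(P[...,2]>.154)&(P[...,2]<.166)&(abs(P[...,0]-.6)<.1)&(abs(P[...,1]-.15)<.06)
print('column top visible',m.sum(),rect(P[m]) if m.sum()>50 else '')
E
```

```text
clock: 36.1
tcp_pos: [0.4744, -0.1781, 0.2663]
orientation: [-0.002, 0.052, 0.999, 0.001]
wrist_force: [0.7, -0.3, -1.2]
finger_gap: 0.0509
grip_force: 73.7
clock: 36.4
tcp_pos: [0.5208, -0.0674, 0.2699]
orientation: [-0.002, 0.051, 0.999, 0.001]
wrist_force: [1.2, -0.1, -1.1]
finger_gap: 0.0508
grip_force: 73.7
clock: 36.7
tcp_pos: [0.5673, 0.0429, 0.2733]
orientation: [-0.002, 0.051, 0.999, 0.0]
wrist_force: [0.4, -0.0, -1.4]
finger_gap: 0.0506
grip_force: 73.7
clock: 37.2
tcp_pos: [0.6136, 0.1513, 0.2734]
orientation: [-0.002, 0.051, 0.999, -0.001]
wrist_force: [0.2, 0.3, -2.6]
finger_gap: 0.0507
grip_force: 73.8
held top tool z -3.9 end x 40.1 -> centre offset x 2.1, y edges [-23.7  25.7], edge slope deg 5.4
tcp [613.6 150.5 274. ] yaw 84.1 -> travel [-0.019 -0.003  0.7  ] rot [-0.001 -0.003 -0.002]
column top visible 2335 [584.7 152.9  56.1  27.9  84.1]
```

View pics/w11.png

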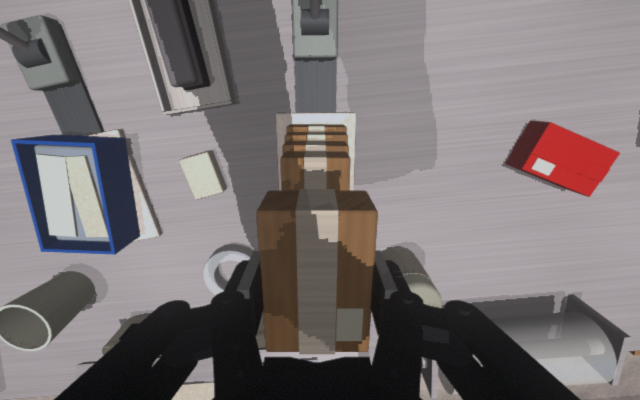

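Held carton_5 (near end at row 211) hangs level above the aligned column (ends at rows 125-160). Lowering.

```bash

python3 -m pendant '[{"travel":[-0.025,-0.005,0.25],"rot":[0,0,0],"fingers":-1},{"travel":[-0.025,-0.005,0.5],"rot":[0,0,0],"fingers":-1},{"travel":[-0.025,-0.005,0.64],"rot":[0,0,0],"fingers":-1},{"travel":[-0.025,-0.005,0.69],"rot":[0,0,0],"fingers":-1},{"travel":[-0.025,-0.005,0.69],"rot":[0,0,0],"fingers":-1},{"travel":[-0.025,-0.005,0.69],"rot":[0,0,0],"fingers":-1},{"travel":[-0.025,-0.005,0.69],"rot":[0,0,0],"fingers":-1}]'
python3 -c "
from h import *
plan(616.3,149.8,188.1,84.2)"
```

```text
clock: 37.95
tcp_pos: [0.6182, 0.1496, 0.1947]
orientation: [0.001, 0.052, 0.999, 0.0]
wrist_force: [0.7, -0.4, -1.2]
finger_gap: 0.0506
grip_force: 73.8
tcp [618.2 149.6 194.7] yaw 84.1 -> travel [ 0.016 -0.     0.055] rot [ 0.     0.002 -0.002]
```

```bash

python3 -m pendant '[{"travel":[0.014,0,0.03],"rot":[0,0,0],"fingers":-1},{"travel":[0.014,0,0.053],"rot":[0,0,0],"fingers":-1},{"travel":[0.014,0,0.053],"rot":[0,0,0],"fingers":-1},{"travel":[0.014,0,0.053],"rot":[0,0,0],"fingers":-1},{"travel":[0.014,0,0.053],"rot":[0,0,0],"fingers":1},{"travel":[0.014,0,0.053],"rot":[0,0,0],"fingers":1},{"travel":[0.014,0,0.053],"rot":[0,0,0],"fingers":1},{"travel":[0.014,0,0.053],"rot":[0,0,0],"fingers":1}]'
python3 -m pendant '[{"travel":[0,0,-0.3],"rot":[0,0,0],"fingers":1},{"travel":[0,0,-0.6],"rot":[0,0,0],"fingers":1},{"travel":[0,0,-0.75],"rot":[0,0,0],"fingers":1},{"travel":[0,0,-0.75],"rot":[0,0,0],"fingers":1},{"travel":[0,0,-0.75],"rot":[0,0,0],"fingers":1},{"travel":[0,0,-0.75],"rot":[0,0,0],"fingers":1}]'
python3 - <<'E'
from h import *
a,P=cartons(); 
a,P=look('scene')
for t in ['lever_a','lever_b_tip']:
    for o in env.outline_of('scene',t): 
        if o['conf']>.25: p,z=top(P,o['mask'],erode=0); print(t,round(o['conf'],2),np.round(o['xy']),'z',z,np.round(p.mean(0)*1000))
k=(P[...,2]>.06)&(P[...,2]<.12)&(abs(P[...,0]-.43)<.06)&(abs(P[...,1]-.165)<.05)
print('knob',k.sum(),np.round(np.nanpercentile(P[k],[2,50,98],axis=0)*1000))
plan(340,170,290,84.2)
E
```

```text
clock: 38.75
tcp_pos: [0.6157, 0.15, 0.1866]
orientation: [-0.0, 0.051, 0.999, -0.0]
wrist_force: [-0.4, -0.5, -0.0]
finger_gap: 0.0852
grip_force: 0.0
clock: 39.35
tcp_pos: [0.6151, 0.15, 0.275]
orientation: [-0.001, 0.051, 0.999, -0.0]
wrist_force: [0.4, -0.9, -0.5]
finger_gap: 0.0854
grip_force: 0.0
carton 0.92 [314. 127.] z 52.0 [557.  156.3  63.    4.5  84.1] med [557.1 156.1] 251
carton 0.84 [316. 211.] z 192.0 [613.4 150.5  76.   50.2  -5.9] med [610.7 150.8] 6522
carton 0.82 [561. 158.] z 35.9 [627.5 456.3 100.7  58.8  63. ] med [625.8 454.3] 3990
carton 0.8 [314. 145.] z 125.8 [568.1 154.8  56.8   4.8  83.3] med [567.8 154.1] 349
carton 0.72 [319. 133.] z 89.8 [562.8 155.8  60.7   5.7  83.4] med [562.9 157.1] 330
carton 0.68 [318. 158.] z 159.9 [573.3 153.8  52.8   5.4  84.9] med [573.  153.8] 421
lever_a 0.51 [387. 218.] z 0.09752232038699027 [425. 168.  98.]
knob 86 [[414. 158.  62.]
 [428. 169.  93.]
 [437. 180. 100.]]
tcp [615.4 150.  275.7] yaw 84.1 -> travel [ 2.3   -0.069 -0.115] rot [-0.    -0.001 -0.001]
```

The column stands: carton_5 top at z 192, all strips aligned. Now the lever (knob at about (425,168,90) mm).

```bash

python3 -m pendant '[{"travel":[0.3,0,0],"rot":[0,0,0],"fingers":-1},{"travel":[0.7,-0.02,0],"rot":[0,0,0],"fingers":-1},{"travel":[1,-0.02,0],"rot":[0,0,0],"fingers":-1},{"travel":[1,-0.02,0],"rot":[0,0,0],"fingers":-1}]'
python3 -m pendant '[{"travel":[0.4,0,0],"rot":[0,0,0],"fingers":-1},{"travel":[0.8,-0.02,0],"rot":[0,0,0],"fingers":-1},{"travel":[1,-0.02,0],"rot":[0,0,0],"fingers":-1},{"travel":[1,-0.02,0],"rot":[0,0,0],"fingers":-1},{"travel":[1,-0.02,0],"rot":[0,0,0],"fingers":-1}]'
python3 - <<'E'
from h import *
plan(372,173,92,84.3)
for n in ['scene','side']:
    a,P=look(n)
    k=(P[...,2]>.06)&(P[...,2]<.12)&(abs(P[...,0]-.43)<.06)&(abs(P[...,1]-.165)<.05)
    print('knob',k.sum(),np.round(np.nanpercentile(P[k],[2,50,98],axis=0)*1000))
    k=(P[...,2]>.02)&(P[...,2]<.03)&(abs(P[...,0]-.45)<.06)&(abs(P[...,1]-.165)<.04)
    print('block',k.sum(),rect(P[k]))
E
```

```text
clock: 40.0
tcp_pos: [0.4912, 0.1603, 0.2767]
orientation: [-0.002, 0.05, 0.999, -0.0]
wrist_force: [1.4, -0.6, -0.6]
finger_gap: 0.0279
grip_force: 0.0
clock: 40.5
tcp_pos: [0.3772, 0.1701, 0.2772]
orientation: [0.001, 0.051, 0.999, 0.0]
wrist_force: [-0.7, 0.2, -0.3]
finger_gap: 0.0002
grip_force: 0.0
tcp [377.2 170.1 277.2] yaw 84.1 -> travel [0.049 0.019 1.543] rot [ 0.001  0.002 -0.003]
knob 85 [[415. 158.  64.]
 [428. 169.  95.]
 [436. 180. 102.]]
block 279 [449.2 164.9  70.   51.1  -5.5]
knob 57 [[411. 154.  65.]
 [424. 163.  90.]
 [437. 173. 102.]]
block 152 [450.2 161.6  68.5  60.2  -5.3]
```

```bash

python3 -m pendant '[{"travel":[0.05,0.01,0.3],"rot":[0,0,0],"fingers":-1},{"travel":[0.05,0.01,0.6],"rot":[0,0,0],"fingers":-1},{"travel":[0.05,0.01,0.8],"rot":[0,0,0],"fingers":-1}]'
python3 -m pendant '[{"travel":[0,0,0.3],"rot":[0,0,0],"fingers":-1},{"travel":[0,0,0.6],"rot":[0,0,0],"fingers":-1},{"travel":[0,0,0.76],"rot":[0,0,0],"fingers":-1},{"travel":[0,0,0.76],"rot":[0,0,0],"fingers":-1},{"travel":[0,0,0.76],"rot":[0,0,0],"fingers":-1}]'
python3 -m pendant '[{"travel":[-0.1,0,0],"rot":[0,0,0],"fingers":-1},{"travel":[-0.2,0,0],"rot":[0,0,0],"fingers":-1},{"travel":[-0.3,0,0],"rot":[0,0,0],"fingers":-1},{"travel":[-0.4,0,0],"rot":[0,0,0],"fingers":-1},{"travel":[-0.5,0,0],"rot":[0,0,0],"fingers":-1},{"travel":[-0.5,0,0],"rot":[0,0,0],"fingers":-1}]'
```

```text
clock: 40.9
tcp_pos: [0.371, 0.1714, 0.1785]
orientation: [-0.001, 0.052, 0.999, -0.0]
wrist_force: [-0.0, -0.2, 0.3]
finger_gap: 0.0003
grip_force: 0.0
clock: 41.4
tcp_pos: [0.3715, 0.1715, 0.0895]
orientation: [-0.0, 0.052, 0.999, -0.0]
wrist_force: [0.3, 0.5, 0.1]
finger_gap: -0.0002
grip_force: 0.0
clock: 42.0
tcp_pos: [0.433, 0.1653, 0.0898]
orientation: [0.001, 0.052, 0.999, 0.0]
wrist_force: [-0.0, -0.5, -0.3]
finger_gap: -0.0004
grip_force: 0.0
```

```bash

python3 -m pendant '[{"travel":[-0.06,0,0],"rot":[0,0,0],"fingers":-1},{"travel":[-0.12,0,0],"rot":[0,0,0],"fingers":-1},{"travel":[-0.18,0,0],"rot":[0,0,0],"fingers":-1},{"travel":[-0.24,0,0],"rot":[0,0,0],"fingers":-1},{"travel":[-0.28,0,0],"rot":[0,0,0],"fingers":-1},{"travel":[-0.28,0,0],"rot":[0,0,0],"fingers":-1}]'
python3 - <<'E'
from h import *
for n in ['scene','side']:
    a,P=look(n); cv2.imwrite(f'pics/{n}5.png',a)
    k=(P[...,2]>.03)&(P[...,2]<.12)&(abs(P[...,0]-.47)<.08)&(abs(P[...,1]-.16)<.045)
    q=P[k]; 
    for lo in range(30,120,15):
        s=q[(q[:,2]*1000>=lo)&(q[:,2]*1000<lo+15)]
        if len(s): print(n,lo,len(s),np.round(np.percentile(s[:,0]*1000,[5,50,95])))
E
```

```text
clock: 42.6
tcp_pos: [0.4589, 0.1625, 0.0885]
orientation: [-0.005, 0.051, 0.999, 0.0]
wrist_force: [-13.2, 2.8, 8.0]
finger_gap: 0.0002
grip_force: 6.9
scene 30 46 [441. 450. 462.]
scene 45 8 [458. 463. 469.]
scene 60 3 [465. 466. 468.]
scene 75 35 [464. 484. 494.]
scene 90 69 [466. 479. 493.]
scene 105 22 [467. 470. 473.]
side 30 45 [440. 451. 461.]
side 45 11 [462. 464. 471.]
side 60 12 [465. 472. 480.]
side 75 46 [450. 471. 492.]
side 90 38 [452. 476. 490.]
side 105 4 [446. 455. 464.]
```

```bash

python3 -m pendant '[{"travel":[-0.02,0,0],"rot":[0,0,0],"fingers":-1},{"travel":[-0.04,0,0],"rot":[0,0,0],"fingers":-1},{"travel":[-0.04,0,0],"rot":[0,0,0],"fingers":-1},{"travel":[-0.04,0,0],"rot":[0,0,0],"fingers":-1}]'
python3 -m pendant '[{"travel":[-0.02,0,0],"rot":[0,0,0],"fingers":-1},{"travel":[-0.03,0,0],"rot":[0,0,0],"fingers":-1},{"travel":[-0.03,0,0],"rot":[0,0,0],"fingers":-1}]'
```

```text
clock: 43.1
tcp_pos: [0.4593, 0.1624, 0.0883]
orientation: [-0.009, 0.05, 0.999, 0.001]
wrist_force: [-24.7, 4.7, 17.2]
finger_gap: -0.0
grip_force: 12.5
clock: 43.4
tcp_pos: [0.4596, 0.1624, 0.0882]
orientation: [-0.012, 0.05, 0.999, 0.001]
wrist_force: [-33.1, 5.0, 25.4]
finger_gap: -0.0003
grip_force: 17.0
```

It no longer yields, so the lever is at its stop. Backing off and checking.

```bash

python3 -m pendant '[{"travel":[0.1,0,0],"rot":[0,0,0],"fingers":-1},{"travel":[0.4,0,0],"rot":[0,0,0],"fingers":-1},{"travel":[0.75,0,0],"rot":[0,0,0],"fingers":-1},{"travel":[0.75,0,0],"rot":[0,0,0],"fingers":-1}]'
python3 -m pendant '[{"travel":[0,0,-0.4],"rot":[0,0,0],"fingers":-1},{"travel":[0,0,-0.8],"rot":[0,0,0],"fingers":-1},{"travel":[0,0,-1],"rot":[0,0,0],"fingers":-1},{"travel":[0,0,-1],"rot":[0,0,0],"fingers":-1}]'
python3 -m pendant '[{"travel":[0,0,-0.3],"rot":[0,0,0],"fingers":-1},{"travel":[0,0,-0.5],"rot":[0,0,0],"fingers":-1},{"travel":[0,0,-0.5],"rot":[0,0,0],"fingers":-1},{"travel":[0,0,-0.5],"rot":[0,0,0],"fingers":-1},{"travel":[0,0,-0.5],"rot":[0,0,0],"fingers":-1}]'
python3 - <<'E'
from h import *
for n in ['scene','side']:
    a,P=look(n); cv2.imwrite(f'pics/{n}6.png',a)
    for nm,xc,yc in [('a',.455,.163),('b',.445,-.148)]:
        for lo in (45,60,75,90):
            k=(P[...,2]*1000>=lo)&(P[...,2]*1000<lo+15)&(abs(P[...,0]-xc)<.06)&(abs(P[...,1]-yc)<.04)
            if k.sum(): print(n,nm,lo,k.sum(),np.round(np.percentile(P[k][:,0]*1000,[5,50,95])))
a,P=cartons('scene')
for t in ['stapler','tape','staple_box','jar','cup','basin']:
    for o in env.outline_of('scene',t)[:1]:
        p,z=top(P,o['mask']); print(t,round(o['conf'],2),np.round(o['xy']),'z',round(z*1000),rect(p))
im=np.hstack([cv2.resize(cv2.imread('pics/scene6.png')[150:350,240:440],(400,400)),cv2.resize(cv2.imread('pics/side6.png')[120:260,250:390],(400,400))]); cv2.imwrite('pics/f.png',im)
E
```

```text
clock: 43.8
tcp_pos: [0.3766, 0.1701, 0.0885]
orientation: [-0.003, 0.05, 0.999, -0.001]
wrist_force: [0.4, -0.2, -0.5]
finger_gap: 0.0005
grip_force: 0.0
clock: 44.2
tcp_pos: [0.3862, 0.1711, 0.2139]
orientation: [0.005, 0.051, 0.999, 0.001]
wrist_force: [0.3, 0.5, -0.3]
finger_gap: 0.0003
grip_force: 0.0
clock: 44.7
tcp_pos: [0.3822, 0.1703, 0.2681]
orientation: [-0.001, 0.051, 0.999, -0.0]
wrist_force: [0.5, 0.4, -0.6]
finger_gap: -0.0003
grip_force: 0.0
scene a 45 8 [457. 462. 467.]
scene a 60 4 [466. 469. 470.]
scene a 75 20 [473. 490. 494.]
scene a 90 52 [475. 483. 492.]
scene b 45 14 [431. 436. 441.]
scene b 60 14 [426. 430. 434.]
scene b 75 16 [411. 424. 430.]
scene b 90 40 [413. 421. 430.]
side a 45 8 [460. 466. 470.]
side a 60 13 [465. 471. 478.]
side a 75 22 [472. 481. 491.]
side a 90 22 [474. 483. 492.]
side b 45 13 [432. 437. 441.]
side b 60 11 [426. 431. 437.]
side b 75 16 [409. 418. 431.]
side b 90 47 [411. 420. 430.]
carton 0.96 [444. 239.] z 36.8 [309.5 292.   97.2  56.5  -5.7] med [310.6 292.1] 583
carton 0.87 [322. 258.] z 88.9 [633.9 172.8 119.1  50.6 -33.7] med [
[... 292 characters left out ...]
6.] z 49.4 [635.6 173.9 130.7  53.6 -33.5] med [649.7 167.7] 55
carton 0.68 [394. 356.] z 36.5 [631.1 456.9  97.9  57.3  63.2] med [632.  458.6] 925
carton 0.59 [490. 298.] z 36.7 [322.2 475.4  97.8  57.7  79.2] med [322.8 477.4] 737
carton 0.27 [213. 177.] z 86.7 [ 761.4 -233.4   68.6   66.3  -75.4] med [ 760.3 -228.9] 109
stapler 0.89 [348. 192.] z 50 [447.5  15.6 105.2  26.6   4.6]
tape 0.88 [259. 241.] z 24 [751.8  15.7  82.9  75.9  59.9]
staple_box 0.8 [301. 218.] z 22 [607.    5.9  49.3  35.1  11. ]
jar 0.7 [249. 140.] z 60 [ 588.2 -337.1   48.5   42.5   46.6]
cup 0.77 [210. 179.] z 87 [ 761.1 -233.5   68.6   65.7  -75.4]
basin 0.63 [276. 183.] z 61 [ 610.1 -139.5  132.1   93.6   -7.8]
```

View pics/f.png

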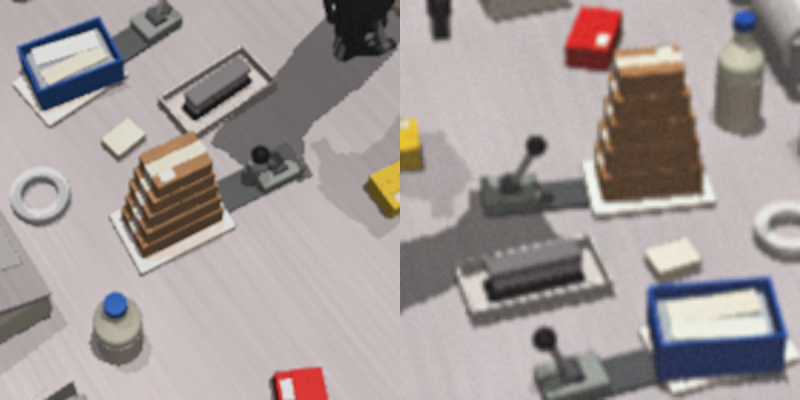

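The views show the column standing on board a, lever a leaning over away from the robot (knob at x 483 mm, about +0.5 rad from upright, so joint about 1.0), lever b untouched and the stapler in the tray. Bystanders have not moved.

```bash
python3 -c "
from workcell import env
print(env.hand_in())"
```

```text
the job is handed in; nothing more can be done
None
```

Job handed in: the stapler is in the tray, all five cartons stand in one column on board a with the biggest at the bottom, and lever a is fully over; the last pictures before hand-in showed no shift of the basin or of any bystander I measured (the spray only by eye), but `hand_in()` returned no verdict.

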